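# Wind back the ratchet turntable to its stop

### The arm

A 6-joint arm with a two-finger parallel gripper is mounted at the origin on the work surface. World frame = base frame: x ahead of the robot, y to its left, z up, the work surface at z = 0. Lengths are in mm, angles in rad, forces in N, time in s.
With the tool pointing down it reaches from about 300 to 875 mm from the base axis. Payload 6.4 kg.
Tool frame: the origin (TCP) lies midway between the tips of the shut fingers; the grasp point (between the pads) lies 19 mm behind it (manip.grasp_offset is the distance from the TCP to the grasp point, in mm); x points along the fingers, z is the direction in which the jaws open and shut, and the axes are right-handed (so a half turn about x gives the same grasp; the last joint's range is limited). The gripper opens to 85 mm and grips with 20 to 120 N. Pads are 22 mm wide; open, the fingers measure 114 mm over their backs; the gripper's body (76 mm by 85 mm) begins 54 mm behind the grasp point. The pads swing forward as they close: fully open they stand 13 mm farther back than shut.
Start: joints at [1.118, 0.181, 1.607, -0, 1.354, -0.206], TCP at [140.461, 557.595, 231.288] pointing down, gripper open.
Joint ranges: [-2.99, 2.99], [-0.89, 2.07], [0.3, 2.58], [-1.14, 4.28], [0, 2.63], [-3.12, 3.12]. Speed limits (rad/s): [2.57, 2.57, 3.01, 3.14, 3.14, 3.14].

### API

Orientations are given as a rotation vector (axis times angle).
In Python, from plant import get_state, imaging, job, manip gives the robot as it stands. The module is installed in compiled form; this text tells all that it offers.
- The arm moves only by the tool servo_tool, never from a script. Its argument "increments" is a list of rows, each an object of numbers: "dx", "dy", "dz": the shift along the tool's x, y, z in m; "turn": the turn about the tool's x in rad. A call has exactly 8 rows; each row shifts and turns the commanded pose from where the row before left it, along the tool's axes as they then stand; what a row does not reach is not made up. A row lasts 1/12 s, in which the tool goes at most 41.7 mm and 7.16 degrees, less where a joint would pass 70% of its speed; a pose out of reach is approached as far as the arm can. A call with a gripper value outside its range is refused whole. "claw" is the closure, from -1 (fully open) to 1 (shut), so that 0 is half open, set as the call begins (left out, the last holds). The fingers move at their own pace and stop on an object; the grip force is fixed at half the most. Time passes only in rows, so rows that do not move let the fingers close, or fill a call up. It gives the time, the measured TCP pose, the force and the opening at its end, in the units of the state.
- get_state(): the state, without advancing time (a new reading comes with each control period).
- imaging.capture(name): name is "scene" or "top"; returns a dict with "color" (384x512x3 uint8, blue, green, red), "mtx" (3x3 intrinsics, pixels), "k1" (the pictures are not rectified: a ray, as slopes to the right and down, at radius r is drawn at 1 + k1 r^2 times it, then the intrinsics apply), "pose" (4x4, takes a point from camera to world coordinates). Camera axes: x right, y up, looking along -z (the intrinsics and any distortion apply to the point x, -y, -z); pixel columns grow to the right and rows downward; lengths in mm; the calibration is good to about 2 mm. A picture is of the moment at which its call begins. There is no depth.
- job.job_done(): hands the job in, once; it reports no verdict.
Trained networks look in the newest picture that a camera, given by its name, has taken for a name from the list of things; names that differ only in an ending like _2 or _b are one class to them, and where a whole thing is asked for, a point or a joint stands for the part that bears it (a point fixed in the world has none). Each returns a list of dicts, best first, with "p" (0 to 1); they miss things now and then, are a little off and sometimes report something else, mostly with a low value. They report only what shows in the picture. A call takes as long as a camera call.
- imaging.look_for(camera, name): "rect" ([left, top, width, height] in pixels, round what is visible of it).
- imaging.landmark_of(camera, name): "uv" ([column, row] in pixels: a listed point, or the origin of a listed thing).
The state is a dict: "clock": time; "q": joint angles; "qd": joint speeds; "joint_torque": joint torques, N m; "tool_pos": TCP position; "tcp_rot": TCP orientation; "force": force on the tool from outside, world axes, zero at the start; "moment": the same for the moment, N m; "gripper_width": finger opening in mm.
Only numpy, scipy, OpenCV 4.12 (cv2) and the standard library are available. Lean on these libraries where they do the work, as an engineer would, in place of code of your own. Each camera call takes 0.05 s, during which the arm holds its last target.

### The job

Swing the turntable's pawl up out of the teeth and fold it right over so that it stays back, then turn the wheel backwards (clockwise from above) by its blue knob until the orange lug presses lightly on the stop's rubber buffer, and then fold the pawl down again, fully into the notch there. Never force the wheel against the pawl and don't ram the stop; leave the jar, cup and spatula where they are.

Things in the scene. Friction and masses are not known exactly. Their poses are not given: they have to be found in the camera images.
- turntable: Fixed grey base of a sculptor's turntable; place and yaw vary. Origin on the table, on the vertical wheel axis. The dark wheel on it has radius 125 mm, its top face 85 mm above the table. Eight aluminium ratchet teeth 10 mm high stand on that face at 99 to 121 mm radius. A round clay relief (radius 48 mm, up to 21 mm high) is fixed at the wheel's centre.
- wheel (a joint): Wheel angle, rad; grows as it turns backwards (clockwise from above); starts at -0.15 to 0.15. Notch centres at 0, 0.79, 1.57; the lowered pawl leaves 0.25 play either way. The wheel stays where left; bearing friction is 1.5 to 2.5 N at the knob. The orange rim lug meets the buffer somewhere between 1.36 and 1.78: where it is clamped on the rim varies and is not measured; feel or see it.
- knob_grip (a point): Upright round blue knob on the wheel, 20 mm diameter, from 85 to 140 mm above the table, 85 mm from the wheel axis. This point is on the knob's axis, 120 mm above the table, 20 mm below its top. It goes round with the wheel and may turn in the grasp.
- pawl (a joint): Pawl angle, rad: 0 = fully down in the notch; grows as it swings up and outward; 1.9 = folded back on its end stop. Let go below about 0.9 it falls shut by its weight, above about 1.05 it falls open and stays there. Very little friction, 120 g. It clears the teeth from about 0.3.
- pawl_hinge (a point): Centre of the pawl's hinge, 100 mm above the table, 150 mm from the wheel axis (outside the rim). The hinge pin is horizontal, along the base's x axis. The bracket around it is 22 mm wide along the pin.
- pawl_grip (a point): Centre of the pawl's red cross bar: 14 mm diameter, 30 mm long, parallel to the hinge pin, taken by its two flat ends, free to turn between the fingers. With the pawl down it lies 30 mm from the hinge towards the wheel axis and 26 mm above the hinge; it swings about the hinge at 39.7 mm radius. The steel arm below it is 12 mm wide and reaches 48 mm from the hinge.
- stop: Grey stop post outside the rim, 140 mm from the wheel axis, 90 mm high; origin at table level. At 75 mm height it carries a black rubber buffer that meets the orange lug (10 mm thick, on the rim). Buffer: 1.5 N per mm, 5 mm travel, then solid. Press it with 2 to 10 N, best about 4; the force at the knob is 1.65 times that, plus bearing friction.
- jar: Bystander: closed amber glass jar, 64 mm diameter, 85 mm high, origin under its centre.
- cup: Bystander: white cup, 76 mm diameter, 85 mm high, origin under its centre.
- spatula: Bystander: wooden-handled spatula lying on the table, 190 mm long, along its own x axis.

How it is judged:
By the outcome, as a careful person would: the job done as asked, in the order asked, and still so for the second after the job is handed in, with the robot touching nothing.
It also fails if it takes over 72 s, if anything falls off the work surface, if the arm or the gripper's body presses on something with over 40 N, if the wrist force passes 120 N, or if a joint passes its speed limit or range.

## Working session

There is one attempt and no reset: what is moved stays moved. The work goes in short steps, Python scripts to look and compute and a tool call to move; the robot and the scene stay as the last step left them, time stands still between calls to the robot, and variables do not carry over. Pictures are saved under pics/ and viewed, and the job is handed in when it is done.

Besides the shell and the picture viewer there is one more tool, called after "Emit:" in YAML: its name, and indented under it one key for each argument. servo_tool: Moves the arm, as the interface text tells. Its arguments: {"type":"object","properties":{"increments":{"type":"array"},"claw":{"type":"number"}},"required":["increments"]}

```bash
mkdir -p pics; ls
cat > h.py <<'E'
import numpy as np, cv2
from plant import get_state, imaging, job, manip
def cap(n,fn=None,up=None):
    c=imaging.capture(n)
    if fn: cv2.imwrite('pics/'+fn, c['color'])
    return c
def ray(c,uv):
    K=np.array(c['mtx']);d=np.linalg.solve(K,[uv[0],uv[1],1.0])[:2]
    r=d.copy()
    for _ in range(20): r=d/(1+c['k1']*(r@r))
    P=np.array(c['pose']);v=P[:3,:3]@np.array([r[0],-r[1],-1.0])
    return P[:3,3],v/np.linalg.norm(v)
def atz(c,uv,z):
    o,v=ray(c,uv);return o+v*(z-o[2])/v[2]
def tri(rs):
    A=np.zeros((3,3));b=np.zeros(3)
    for o,v in rs:
        M=np.eye(3)-np.outer(v,v);A+=M;b+=M@o
    p=np.linalg.solve(A,b)
    return p,[np.linalg.norm((np.eye(3)-np.outer(v,v))@(p-o)) for o,v in rs]
def proj(c,p):
    P=np.array(c['pose']);q=P[:3,:3].T@(np.array(p)-P[:3,3]);s=np.array([q[0],-q[1]])/-q[2]
    s=s*(1+c['k1']*(s@s));return (np.array(c['mtx'])@[s[0],s[1],1])[:2]
E
python3 - <<'E'
from h import *
s=get_state();print({k:np.round(v,3) for k,v in s.items()});print(manip.grasp_offset)
C={n:cap(n,n+'0.png') for n in('scene','top')}
for n in C: print(n,np.round(C[n]['pose'],3).tolist(),np.round(C[n]['mtx'],1).tolist(),C[n]['k1'])
R={}
for nm in ['turntable','knob_grip','pawl_hinge','pawl_grip','stop','jar','cup','spatula']:
    rs=[]
    for n in C:
        l=imaging.landmark_of(n,nm);print(nm,n,[(np.round(a['uv'],1).tolist(),round(a['p'],2)) for a in l[:3]])
        if l: rs.append(ray(C[n],l[0]['uv']))
    if len(rs)==2:
        p,e=tri(rs);print('   ',np.round(p,1),np.round(e,1))
E
```

```text
pics
{'clock': np.float64(0.0), 'q': array([ 1.118,  0.182,  1.608, -0.   ,  1.354, -0.206]), 'qd': array([-0.   , -0.001,  0.002, -0.001,  0.001,  0.002]), 'joint_torque': array([ 1.0000e-03, -4.4486e+01, -3.5134e+01, -0.0000e+00,  9.0000e-03,
       -0.0000e+00]), 'tool_pos': array([140.207, 557.067, 230.374]), 'tcp_rot': array([-1.026,  1.318,  1.025]), 'force': array([ 0.064, -0.407,  0.803]), 'moment': array([ 0.059, -0.007,  0.035]), 'gripper_width': np.float64(85.476)}
18.700000000000003
scene [[0.554, -0.616, 0.56, 1333.816], [0.832, 0.415, -0.368, -389.27], [-0.006, 0.669, 0.743, 1028.814], [0.0, 0.0, 0.0, 1.0]] [[498.0, 0.0, 252.9], [0.0, 498.0, 193.2], [0.0, 0.0, 1.0]] -0.14533528027866788
top [[0.016, 0.998, -0.058, 548.686], [-1.0, 0.017, 0.019, 86.753], [0.02, 0.057, 0.998, 1212.157], [0.0, 0.0, 0.0, 1.0]] [[475.2, 0.0, 254.3], [0.0, 475.2, 181.7], [0.0, 0.0, 1.0]] -0.19360495075463555
turntable scene [([217.3, 209.7], 0.61)]
turntable top [([282.8, 205.7], 0.66), ([281.4, 154.2], 0.65)]
    [561.8  -3.8  13.6] [6.4 6.4]
knob_grip scene [([243.1, 165.9], 0.71)]
knob_gri
[... 151 characters left out ...]
.1, 228.3], 0.86)]
    [ 505.  -138.    88.5] [1.8 1.8]
pawl_grip scene [([164.5, 187.0], 0.52)]
pawl_grip top [([331.6, 222.6], 0.7)]
    [ 519.8 -113.8  131.5] [1.3 1.3]
stop scene [([240.4, 244.1], 0.59)]
stop top [([278.9, 151.7], 0.66)]
    [693.7  -2.2   7.6] [4.8 4.8]
jar scene [([152.9, 281.0], 0.59), ([299.2, 179.9], 0.57), ([245.7, 169.8], 0.3)]
jar top [([374.4, 169.2], 0.69), ([339.1, 225.7], 0.5)]
    [ 6.592e+02 -2.444e+02  3.000e-01] [5.1 5.1]
cup scene [([302.0, 179.5], 0.83)]
cup top [([177.0, 187.0], 0.94), ([372.1, 167.7], 0.37)]
    [601.  259.   10.5] [0.5 0.5]
spatula scene [([124.5, 228.4], 0.76)]
spatula top [([363.6, 241.3], 0.8)]
    [ 467.2 -227.2  -10.2] [3.3 3.3]
```

View pics/scene0.png

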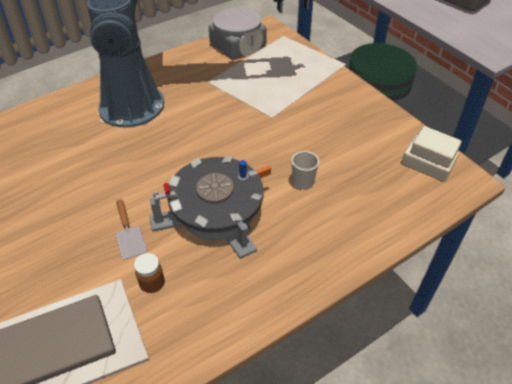

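View pics/top0.png

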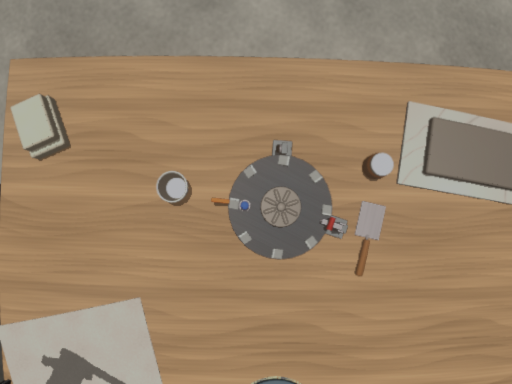

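Run:
```python
import cv2
a=cv2.imread('pics/scene0.png')[120:280,100:310];cv2.imwrite('pics/scene0z.png',cv2.resize(a,None,fx=3.6,fy=3.6,interpolation=cv2.INTER_CUBIC))
a=cv2.imread('pics/top0.png')[120:270,200:400];cv2.imwrite('pics/top0z.png',cv2.resize(a,None,fx=3.9,fy=3.9,interpolation=cv2.INTER_CUBIC))
```

```text
(no output)
```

View pics/scene0z.png

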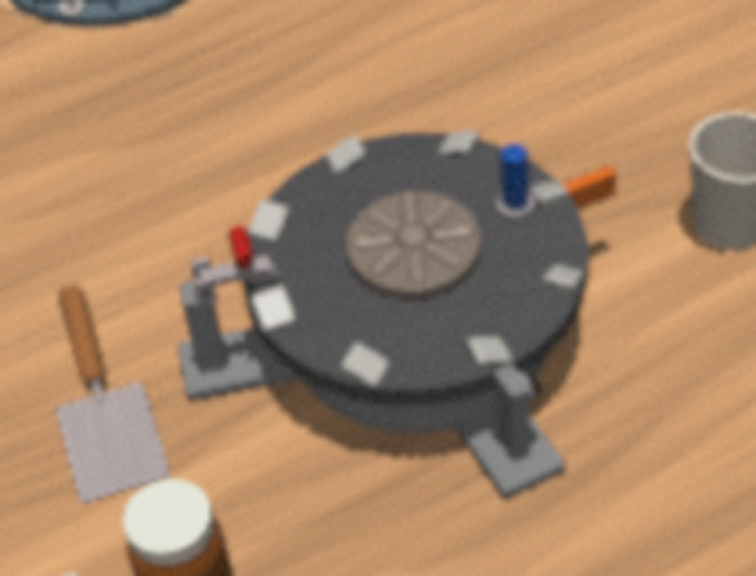

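View pics/top0z.png

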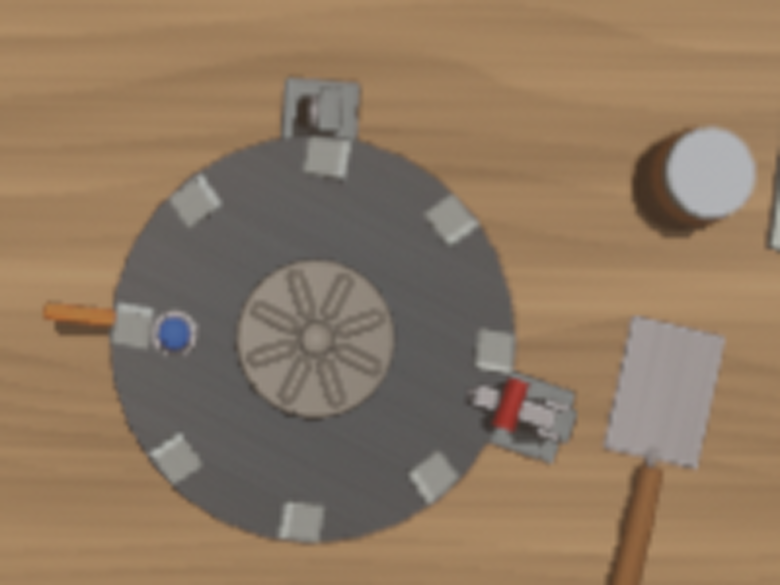

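The overhead view (image up = +x, right = −y) shows the wheel centre at about (281,207), the knob at (244.6,205.4) and the red bar at (331,224). The orange lug is at (216,201) and the stop at (282,148). Clockwise rotation takes the lug from the left side up to the stop. Next I'll refine the positions.

```bash
cat > m.py <<'E'
from h import *
def blob(img,kind,box):
    hsv=cv2.cvtColor(img,cv2.COLOR_BGR2HSV);h,s,v=cv2.split(hsv)
    m={'blue':(h>105)&(h<130)&(s>130),'red':((h<5)|(h>172))&(s>150),'orange':(h>7)&(h<16)&(s>190)}[kind]
    M=np.zeros(m.shape,np.uint8);x0,y0,x1,y1=box;M[y0:y1,x0:x1]=m[y0:y1,x0:x1]*255
    n,l,st,ce=cv2.connectedComponentsWithStats(M)
    if n<2:return None
    i=1+np.argmax(st[1:,4]);return ce[i],st[i],l==i
def rim(c):
    g=cv2.cvtColor(c['color'],cv2.COLOR_BGR2GRAY)
    from scipy.optimize import least_squares
    pts=[]
    c0=np.array([560,0,85.])
    for a in np.linspace(0,2*np.pi,120,endpoint=False):
        rs=np.arange(112,140,0.5)
        P=[proj(c,c0+[r*np.cos(a),r*np.sin(a),0]) for r in rs]
        mp=np.array(P,np.float32)
        v=cv2.remap(cv2.GaussianBlur(g,(3,3),0),mp[:,0][None],mp[:,1][None],cv2.INTER_LINEAR)[0].astype(float)
        d=v[4:]-v[:-4];i=np.argmax(d)
        if d[i]>12: pts.append(c0[:2]+(rs[i]+1)*np.array([np.cos(a),np.sin(a)]))
    pts=np.array(pts)
    f=lambda p:np.hypot(*(pts-p[:2]).T)-p[2]
    s=least_squares(f,[560,0,125],loss='soft_l1',f_scale=1);return s.x,len(pts),np.median(abs(f(s.x)))
E
python3 - <<'E'
from m import *
T=cap('top');S=cap('scene')
print('rim top',rim(T)); 
for k,bt,bs in (('blue',(230,190,260,220),(220,140,260,200)),('red',(320,210,345,240),(150,175,180,200)),('orange',(205,190,230,212),(250,160,280,190))):
    a=blob(T['color'],k,bt);b=blob(S['color'],k,bs)
    print(k,a and (a[0],a[1]),b and (b[0],b[1]))
    if a and b: print(tri([ray(T,a[0]),ray(S,b[0])]))
E
```

```text
rim top (array([556.00523162,   3.20295955, 124.45009959]), 47, np.float64(0.6372856357085084))
blue (array([244.27586207, 205.27586207]), array([242, 203,   6,   6,  29], dtype=int32)) (array([242.39772727, 167.97727273]), array([239, 161,   7,  16,  88], dtype=int32))
(array([557.50717855,  88.26251039, 115.77088388]), [np.float64(0.493909769903386), np.float64(0.49390976990333385)])
red (array([330.34545455, 223.30909091]), array([327, 218,   8,  12,  55], dtype=int32)) (array([166.64102564, 188.05128205]), array([164, 183,   6,  11,  39], dtype=int32))
(array([ 518.87823768, -110.42404505,  124.94428248]), [np.float64(0.5310844719209388), np.float64(0.5310844719210674)])
orange None (array([264.30508475, 170.91525424]), array([259, 167,  11,   9,  59], dtype=int32))
```

Run:
```python
from m import *
from scipy.spatial.transform import Rotation as R
T=cap('top');S=cap('scene');c=np.array([556,3.2])
for nm,uv,z in (('knob',(244.28,205.28),137),('bar',(330.35,223.3),128),('bar top net',(331.6,222.6),128),('stop top',(283.5,147.5),90),('lug out',(211.7,200),75),('lug in',(228,201.5),75)):
    p=atz(T,uv,z);d=p[:2]-c;print(nm,np.round(p,1),np.round([np.hypot(*d),np.degrees(np.arctan2(d[1],d[0]))],1))
p=atz(S,(166.64,188.05),126);d=p[:2]-c;print('bar S',p,np.hypot(*d),np.degrees(np.arctan2(d[1],d[0])))
# hinge both
p=atz(T,(338.1,228.3),100);d=p[:2]-c;print('hinge T',p,np.hypot(*d),np.degrees(np.arctan2(d[1],d[0])))
p=atz(S,(155.5,198.9),100);d=p[:2]-c;print('hinge S',p,np.hypot(*d),np.degrees(np.arctan2(d[1],d[0])))
# teeth angles from top
for uv in [(327,158),(196,202),(133,325),(176,458),(302,522),(434,477),(495,351),(452,220)]:
    p=atz(T,(200+uv[0]/3.9,120+uv[1]/3.9),95);d=p[:2]-c;print('tooth',np.round([np.hypot(*d),np.degrees(np.arctan2(d[1],d[0]))],1))
s=get_state();print(R.from_rotvec(s['tcp_rot']).as_matrix().round(3))
```

```text
knob [557.1  87.8 137. ] [84.6 89.3]
bar [ 518.7 -110.4  128. ] [ 119.5 -108.2]
bar top net [ 520.4 -113.2  128. ] [ 121.8 -107. ]
stop top [696.4  -3.1  90. ] [140.5  -2.6]
lug out [568.8 166.   75. ] [163.3  85.5]
lug in [565.9 126.9  75. ] [124.1  85.4]
bar S [ 520.16188482 -110.32189778  126.        ] 119.04449493466568 -107.52056337278728
hinge T [ 506.34179009 -134.13315912  100.        ] 146.0353875081581 -109.87945159300203
hinge S [ 514.09219437 -142.53740761  100.        ] 151.64318695175194 -106.04295757440063
tooth [108.9  -3.7]
tooth [108.   41.8]
tooth [108.8  87.1]
tooth [110.  132.3]
tooth [111.6 177.5]
tooth [ 112.  -138.2]
tooth [111.2 -93.5]
tooth [110.7 -49.2]
[[-0.    -0.97   0.244]
 [ 0.     0.244  0.97 ]
 [-1.     0.     0.   ]]
```

Emit:
servo_tool:
  increments:
    - {"dx": 0.0017, "dy": -0.0221, "dz": -0.0231}
    - {"dx": 0.0017, "dy": -0.0221, "dz": -0.0231}
    - {"dx": 0.0017, "dy": -0.0221, "dz": -0.0231}
    - {"dx": 0.0017, "dy": -0.0221, "dz": -0.0231}
    - {"dx": 0.0017, "dy": -0.0221, "dz": -0.0231}
    - {"dx": 0.0017, "dy": -0.0221, "dz": -0.0231}
    - {"dx": 0.0017, "dy": -0.0221, "dz": -0.0231}
    - {"dx": 0.0017, "dy": -0.0221, "dz": -0.0231}
  claw: -0.2

```text
schema error: expected keys dx, dy, dz, turn
```

Emit:
servo_tool:
  increments:
    - {"dx": 0.0017, "dy": -0.0221, "dz": -0.0231}
    - {"dx": 0.0017, "dy": -0.0221, "dz": -0.0231}
    - {"dx": 0.0017, "dy": -0.0221, "dz": -0.0231}
    - {"dx": 0.0017, "dy": -0.0221, "dz": -0.0231}
    - {"dx": 0.0017, "dy": -0.0221, "dz": -0.0231}
    - {"dx": 0.0017, "dy": -0.0221, "dz": -0.0231}
    - {"dx": 0.0017, "dy": -0.0221, "dz": -0.0231}
    - {"dx": 0.0017, "dy": -0.0221, "dz": -0.0231}

```text
schema error: expected keys dx, dy, dz, turn
```

Emit:
servo_tool:
  increments:
    - {"dx": 0.0017, "dy": -0.0221, "dz": -0.0231}
    - {"dx": 0.0017, "dy": -0.0221, "dz": -0.0231}
    - {"dx": 0.0017, "dy": -0.0221, "dz": -0.0231}
    - {"dx": 0.0017, "dy": -0.0221, "dz": -0.0231}
    - {"dx": 0.0017, "dy": -0.0221, "dz": -0.0231}
    - {"dx": 0.0017, "dy": -0.0221, "dz": -0.0231}
    - {"dx": 0.0017, "dy": -0.0221, "dz": -0.0231}
    - {"dx": 0.0017, "dy": -0.0221, "dz": -0.0231}

```text
schema error: expected keys dx, dy, dz, turn
```

Emit:
servo_tool:
  increments:
    - {"turn": 0.12}
    - {"turn": 0.12}
    - {"turn": 0.12}
    - {"turn": 0.12}
    - {"turn": 0.12}
    - {"turn": 0.12}
    - {"turn": 0.12}
    - {"turn": 0.12}

```text
schema error: expected keys dx, dy, dz, turn
```

Emit:
servo_tool:
  increments:
    - {"turn": 0.12}
    - {"turn": 0.12}
    - {"turn": 0.12}
    - {"turn": 0.12}
    - {"turn": 0.12}
    - {"turn": 0.08}
    - {}
    - {}

```text
schema error: expected keys dx, dy, dz, turn
```

```bash
cat >> m.py <<'E'
from scipy.spatial.transform import Rotation as R
def st():
    s=get_state();M=R.from_rotvec(s['tcp_rot']).as_matrix()
    print('t',round(float(s['clock']),2),'pos',s['tool_pos'].round(1),'x',M[:,0].round(3),'azz',np.degrees(np.arctan2(M[1,2],M[0,2])).round(2),'F',s['force'].round(2),'M',s['moment'].round(2),'w',round(float(s['gripper_width']),1))
    return s,M
def crop(n,fn,box,f=3.6):
    c=imaging.capture(n);x0,y0,x1,y1=box;cv2.imwrite('pics/'+fn,cv2.resize(c['color'][y0:y1,x0:x1],None,fx=f,fy=f,interpolation=cv2.INTER_CUBIC));return c
def totool(M,d): return (np.array(d)@M).round(1)
E
python3 - <<'E'
from m import *
s,M=st()
print(totool(M,np.array([519.3,-110.5,105])-s['tool_pos']))
crop('scene','s1.png',(100,90,310,250))
crop('top','t1.png',(200,120,400,270))
E
```

```text
t 1.1 pos [140.4 557.6 231.3] x [-0.  0. -1.] azz 75.86 F [-0.3   0.03 -0.24] M [ 0.02 -0.01 -0.02] w 85.0
[ 126.3 -530.6 -555.3]
```

Emit:
servo_tool:
  increments:
    - {"dx": 0.0017, "dy": -0.0221, "dz": -0.0231, "turn": 0}
    - {"dx": 0.0017, "dy": -0.0221, "dz": -0.0231, "turn": 0}
    - {"dx": 0.0017, "dy": -0.0221, "dz": -0.0231, "turn": 0}
    - {"dx": 0.0017, "dy": -0.0221, "dz": -0.0231, "turn": 0}
    - {"dx": 0.0017, "dy": -0.0221, "dz": -0.0231, "turn": 0}
    - {"dx": 0.0017, "dy": -0.0221, "dz": -0.0231, "turn": 0}
    - {"dx": 0.0017, "dy": -0.0221, "dz": -0.0231, "turn": 0}
    - {"dx": 0.0017, "dy": -0.0221, "dz": -0.0231, "turn": 0}
  claw: -0.2

```text
clock: 1.87
tool_pos: [267.2, 333.9, 217.8]
tcp_rot: [-1.026, 1.315, 1.026]
force: [0.6, -0.7, 1.0]
gripper_width: 51.0
```

Emit:
servo_tool:
  increments:
    - {"dx": 0.0017, "dy": -0.0221, "dz": -0.0231, "turn": 0}
    - {"dx": 0.0017, "dy": -0.0221, "dz": -0.0231, "turn": 0}
    - {"dx": 0.0017, "dy": -0.0221, "dz": -0.0231, "turn": 0}
    - {"dx": 0.0017, "dy": -0.0221, "dz": -0.0231, "turn": 0}
    - {"dx": 0.0017, "dy": -0.0221, "dz": -0.0231, "turn": 0}
    - {"dx": 0.0017, "dy": -0.0221, "dz": -0.0231, "turn": 0}
    - {"dx": 0.0017, "dy": -0.0221, "dz": -0.0231, "turn": 0}
    - {"dx": 0.0017, "dy": -0.0221, "dz": -0.0231, "turn": 0}

```text
clock: 2.53
tool_pos: [393.7, 111.3, 204.4]
tcp_rot: [-1.026, 1.315, 1.025]
force: [0.1, 0.6, -1.0]
gripper_width: 51.3
```

Emit:
servo_tool:
  increments:
    - {"dx": 0.0017, "dy": -0.0221, "dz": -0.0231, "turn": 0}
    - {"dx": 0.0017, "dy": -0.0221, "dz": -0.0231, "turn": 0}
    - {"dx": 0.0017, "dy": -0.0221, "dz": -0.0231, "turn": 0}
    - {"dx": 0.0017, "dy": -0.0221, "dz": -0.0231, "turn": 0}
    - {"dx": 0.0017, "dy": -0.0221, "dz": -0.0231, "turn": 0}
    - {"dx": 0.0017, "dy": -0.0221, "dz": -0.0231, "turn": 0}
    - {"dx": 0.0017, "dy": -0.0221, "dz": -0.0231, "turn": 0}
    - {"dx": 0.0017, "dy": -0.0221, "dz": -0.0231, "turn": 0}

```text
clock: 3.2
tool_pos: [520.0, -111.2, 190.5]
tcp_rot: [-1.025, 1.316, 1.025]
force: [-0.8, 0.1, -0.3]
gripper_width: 51.0
```

Emit:
servo_tool:
  increments:
    - {"dx": 0, "dy": 0, "dz": 0, "turn": 0.12}
    - {"dx": 0, "dy": 0, "dz": 0, "turn": 0.12}
    - {"dx": 0, "dy": 0, "dz": 0, "turn": 0.12}
    - {"dx": 0, "dy": 0, "dz": 0, "turn": 0.12}
    - {"dx": 0, "dy": 0, "dz": 0, "turn": 0.12}
    - {"dx": 0, "dy": 0, "dz": 0, "turn": 0.12}
    - {"dx": 0, "dy": 0, "dz": 0, "turn": 0.12}
    - {"dx": 0, "dy": 0, "dz": 0, "turn": 0.12}

```text
clock: 3.87
tool_pos: [519.4, -109.6, 190.5]
tcp_rot: [-0.281, 1.552, 0.281]
force: [-0.4, -0.3, 0.1]
gripper_width: 51.2
```

Emit:
servo_tool:
  increments:
    - {"dx": 0, "dy": 0, "dz": 0, "turn": 0.12}
    - {"dx": 0, "dy": 0, "dz": 0, "turn": 0.12}
    - {"dx": 0, "dy": 0, "dz": 0, "turn": 0.12}
    - {"dx": 0, "dy": 0, "dz": 0, "turn": 0.12}
    - {"dx": 0, "dy": 0, "dz": 0, "turn": 0.12}
    - {"dx": 0, "dy": 0, "dz": 0, "turn": 0.08}
    - {"dx": 0, "dy": 0, "dz": 0, "turn": 0}
    - {"dx": 0, "dy": 0, "dz": 0, "turn": 0}

```text
clock: 4.53
tool_pos: [519.4, -109.6, 190.5]
tcp_rot: [0.246, 1.557, -0.246]
force: [-0.5, 0.0, 0.9]
gripper_width: 51.2
```

Run:
```python
from m import *
s,M=st()
print(totool(M,np.array([519.3,-110.5,105])-s['tool_pos']))
crop('scene','s1.png',(100,90,310,250))
crop('top','t1.png',(200,120,400,270))
```

```text
t 4.53 pos [ 519.4 -109.6  190.5] x [ 0. -0. -1.] azz -17.96 F [-0.52  0.    0.92] M [-0.07 -0.01  0.02] w 51.2
[85.5 -0.9  0.2]
```

View pics/s1.png

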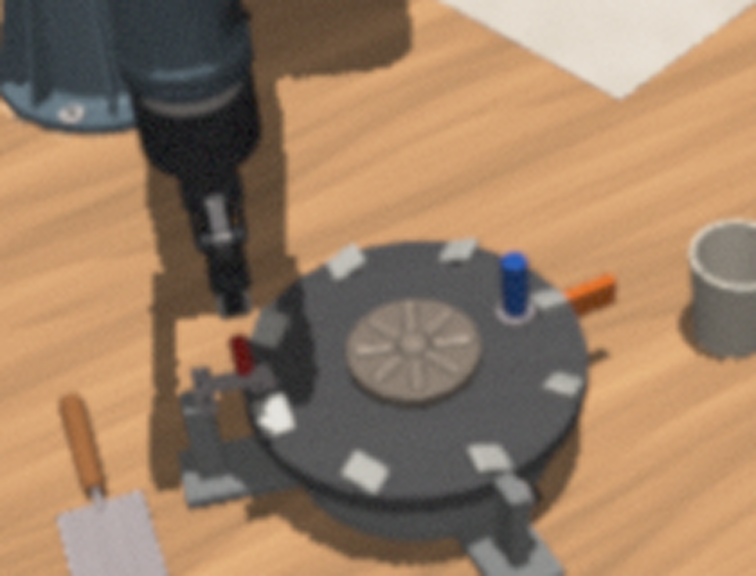

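View pics/t1.png

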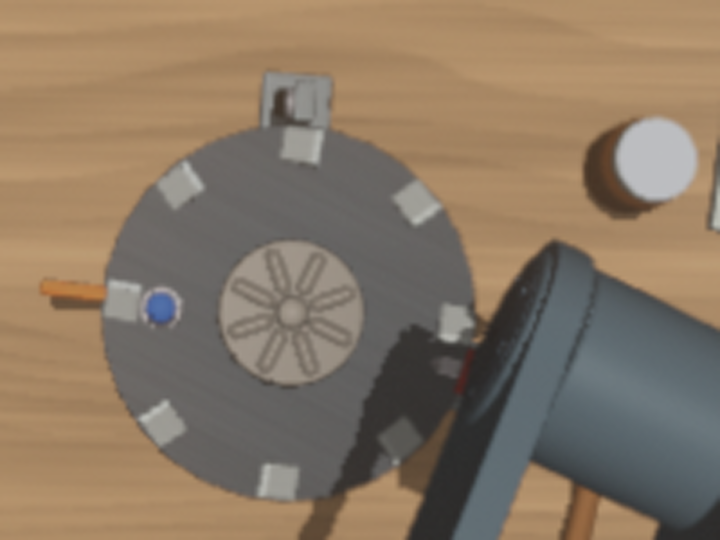

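The scene view shows the fingertips at about (165,176) px, directly above the red bar at (167,189) px, and the jaws lie along the pin. I'll descend now.

Emit:
servo_tool:
  increments:
    - {"dx": 0.01, "dy": -0.001, "dz": 0, "turn": 0}
    - {"dx": 0.01, "dy": 0, "dz": 0, "turn": 0}
    - {"dx": 0.01, "dy": 0, "dz": 0, "turn": 0}
    - {"dx": 0.01, "dy": 0, "dz": 0, "turn": 0}
    - {"dx": 0.008, "dy": 0, "dz": 0, "turn": 0}
    - {"dx": 0.006, "dy": 0, "dz": 0, "turn": 0}
    - {"dx": 0.006, "dy": 0, "dz": 0, "turn": 0}
    - {"dx": 0.0, "dy": 0, "dz": 0, "turn": 0}

```text
clock: 5.3
tool_pos: [518.2, -110.2, 128.9]
tcp_rot: [0.249, 1.559, -0.248]
force: [-0.2, -0.2, -0.3]
gripper_width: 51.3
```

Run:
```python
from m import *
s,M=st()
crop('scene','s2.png',(130,140,230,220),7)
```

```text
t 5.3 pos [ 518.2 -110.2  128.9] x [-0.002  0.001 -1.   ] azz -18.11 F [-0.19 -0.24 -0.31] M [-0.03  0.06  0.03] w 51.3
```

View pics/s2.png

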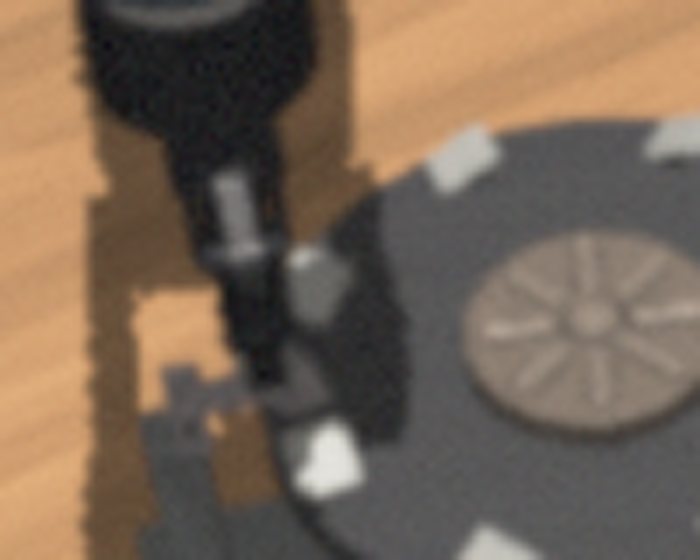

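The near finger, tip at about (167,194) px, now hides the bar as expected, and there is no contact force. I'll go down the rest of the way and close.

Emit:
servo_tool:
  increments:
    - {"dx": 0.005, "dy": 0, "dz": 0, "turn": 0}
    - {"dx": 0.005, "dy": 0, "dz": 0, "turn": 0}
    - {"dx": 0.005, "dy": 0, "dz": 0, "turn": 0}
    - {"dx": 0.004, "dy": 0, "dz": 0, "turn": 0}
    - {"dx": 0.002, "dy": 0, "dz": 0, "turn": 0}
    - {"dx": 0.002, "dy": 0, "dz": 0, "turn": 0}
    - {"dx": 0, "dy": 0, "dz": 0, "turn": 0}
    - {"dx": 0.0, "dy": 0, "dz": 0, "turn": 0}

```text
clock: 6.02
tool_pos: [519.1, -110.5, 107.5]
tcp_rot: [0.248, 1.557, -0.248]
force: [0.8, 0.3, 0.2]
gripper_width: 51.2
```

Emit:
servo_tool:
  increments:
    - {"dx": 0, "dy": 0, "dz": 0, "turn": 0}
    - {"dx": 0, "dy": 0, "dz": 0, "turn": 0}
    - {"dx": 0, "dy": 0, "dz": 0, "turn": 0}
    - {"dx": 0, "dy": 0, "dz": 0, "turn": 0}
    - {"dx": 0, "dy": 0, "dz": 0, "turn": 0}
    - {"dx": 0, "dy": 0, "dz": 0, "turn": 0}
    - {"dx": 0, "dy": 0, "dz": 0, "turn": 0}
    - {"dx": 0, "dy": 0, "dz": 0, "turn": 0}
  claw: 0.2

```text
clock: 6.68
tool_pos: [519.1, -110.6, 107.5]
tcp_rot: [0.248, 1.556, -0.248]
force: [-0.0, 0.5, 0.1]
gripper_width: 34.2
```

Emit:
servo_tool:
  increments:
    - {"dx": 0, "dy": 0, "dz": 0, "turn": 0}
    - {"dx": 0, "dy": 0, "dz": 0, "turn": 0}
    - {"dx": 0, "dy": 0, "dz": 0, "turn": 0}
    - {"dx": 0, "dy": 0, "dz": 0, "turn": 0}
    - {"dx": 0, "dy": 0, "dz": 0, "turn": 0}
    - {"dx": 0, "dy": 0, "dz": 0, "turn": 0}
    - {"dx": 0, "dy": 0, "dz": 0, "turn": 0}
    - {"dx": 0, "dy": 0, "dz": 0, "turn": 0}
  claw: 1

```text
clock: 7.35
tool_pos: [518.9, -110.4, 107.7]
tcp_rot: [0.248, 1.557, -0.248]
force: [-3.8, 2.2, 5.4]
gripper_width: 28.6
```

Run:
```python
from m import *
s,M=st()
r=39.7;a0=np.arctan2(26,30)
for th in np.arange(0,1.91,0.1):
    a=a0+th; print(round(th,2),'in',round(r*np.cos(a)-30,1),'up',round(r*np.sin(a)-26,1))
```

```text
t 7.35 pos [ 518.9 -110.4  107.7] x [-0.  0. -1.] azz -18.1 F [-3.84  2.17  5.36] M [ 0.17  0.52 -0.02] w 28.6
0.0 in 0.0 up 0.0
0.1 in -2.7 up 2.9
0.2 in -5.8 up 5.4
0.3 in -9.0 up 7.7
0.4 in -12.5 up 9.6
0.5 in -16.1 up 11.2
0.6 in -19.9 up 12.4
0.7 in -23.8 up 13.2
0.8 in -27.7 up 13.6
0.9 in -31.7 up 13.7
1.0 in -35.7 up 13.3
1.1 in -39.6 up 12.5
1.2 in -43.4 up 11.4
1.3 in -47.0 up 9.9
1.4 in -50.5 up 8.0
1.5 in -53.8 up 5.8
1.6 in -56.9 up 3.2
1.7 in -59.6 up 0.4
1.8 in -62.1 up -2.7
1.9 in -64.3 up -6.0
```

Emit:
servo_tool:
  increments:
    - {"dx": -0.0029, "dy": -0.0027, "dz": 0, "turn": 0}
    - {"dx": -0.0025, "dy": -0.0031, "dz": 0, "turn": 0}
    - {"dx": -0.0023, "dy": -0.0032, "dz": 0, "turn": 0}
    - {"dx": -0.0019, "dy": -0.0035, "dz": 0, "turn": 0}
    - {"dx": -0.0016, "dy": -0.0036, "dz": 0, "turn": 0}
    - {"dx": 0, "dy": 0, "dz": 0, "turn": 0}
    - {"dx": 0, "dy": 0, "dz": 0, "turn": 0}
    - {"dx": 0, "dy": 0, "dz": 0, "turn": 0}

```text
clock: 8.02
tool_pos: [514.3, -124.0, 117.7]
tcp_rot: [0.252, 1.556, -0.246]
force: [4.4, 6.2, -5.9]
gripper_width: 28.5
```

Run:
```python
from m import *
s,M=st()
crop('scene','s3.png',(130,140,230,220),7)
```

```text
t 8.02 pos [ 514.3 -124.   117.7] x [ 0.001  0.004 -1.   ] azz -18.15 F [ 4.39  6.2  -5.85] M [ 1.37 -0.84 -0.06] w 28.5
```

View pics/s3.png

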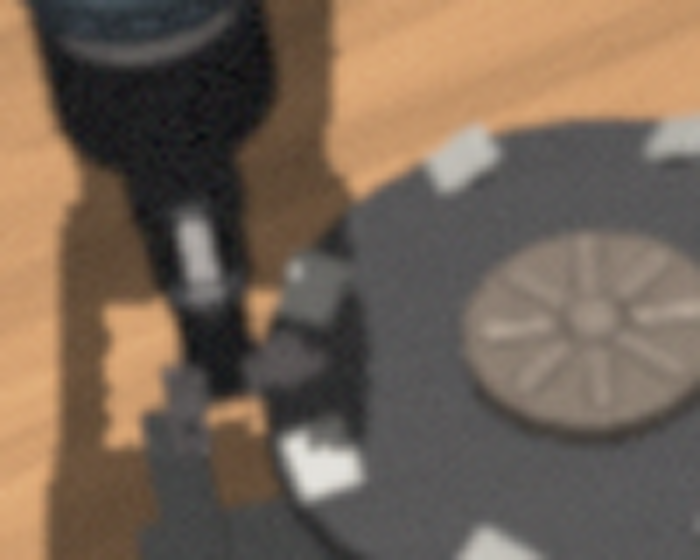

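The pawl tip has lifted, at (169,191) px. The modest resistance fits friction of the bar ends turning in the pads. I'll continue along the arc.

Emit:
servo_tool:
  increments:
    - {"dx": -0.0012, "dy": -0.0038, "dz": 0, "turn": 0}
    - {"dx": -0.0008, "dy": -0.0039, "dz": 0, "turn": 0}
    - {"dx": -0.0004, "dy": -0.0039, "dz": 0, "turn": 0}
    - {"dx": -0.0001, "dy": -0.004, "dz": 0, "turn": 0}
    - {"dx": 0.0004, "dy": -0.004, "dz": 0, "turn": 0}
    - {"dx": 0.0008, "dy": -0.0039, "dz": 0, "turn": 0}
    - {"dx": 0.0011, "dy": -0.0038, "dz": 0, "turn": 0}
    - {"dx": 0.0015, "dy": -0.0036, "dz": 0, "turn": 0}

```text
clock: 8.73
tool_pos: [504.8, -153.7, 118.1]
tcp_rot: [0.25, 1.556, -0.245]
force: [-4.6, 9.4, 8.5]
gripper_width: 28.2
```

Run:
```python
from m import *
s,M=st()
crop('scene','s4.png',(130,140,230,220),7)
```

```text
t 8.73 pos [ 504.8 -153.7  118.1] x [ 0.001  0.003 -1.   ] azz -18.09 F [-4.58  9.44  8.46] M [1.8  0.67 0.04] w 28.2
```

View pics/s4.png

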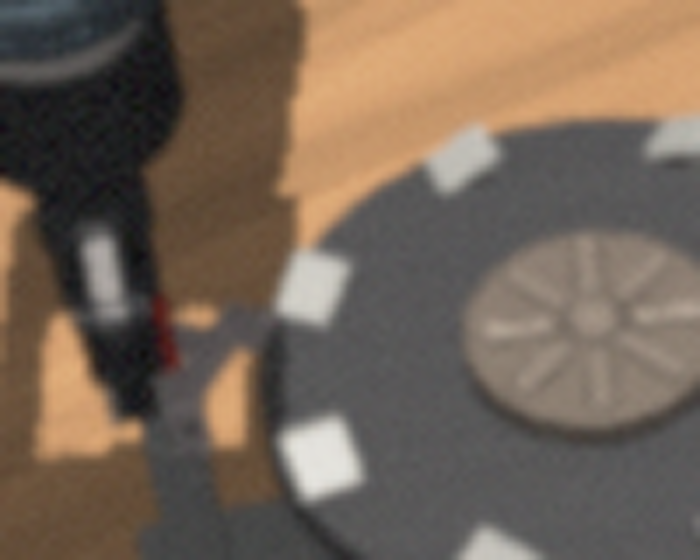

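```bash
cat >> m.py <<'E'
c0=np.array([556,3.2]);psi=np.radians(-108);u=np.array([np.cos(psi),np.sin(psi),0]);tp=np.array([-u[1],u[0],0])
def barpos(th,off=0,rr=119.4):
    a=np.arctan2(26,30)+th; h=np.r_[c0+(rr+30)*u[:2],100.]
    return h-u*39.7*np.cos(a)+np.array([0,0,39.7*np.sin(a)])+tp*off
E
python3 - <<'E'
from m import *
S=cap('scene')
b=blob(S['color'],'red',(140,170,185,205));print(b and b[:2])
for th in np.arange(0,2,0.1):
    print(round(th,1),barpos(th).round(1),proj(S,barpos(th)).round(1),'ends',proj(S,barpos(th,15)).round(1),proj(S,barpos(th,-15)).round(1))
p=get_state()['tool_pos'];print('tip',proj(S,p),'grasp',proj(S,p+[0,0,18.7]), proj(S,p+[0,0,18.7]+tp*15), proj(S,p+[0,0,18.7]-tp*15))
E
```

```text
(array([152.44444444, 186.22222222]), array([152, 183,   2,   7,   9], dtype=int32))
0.0 [ 519.1 -110.4  126. ] [166.4 187.8] ends [167.4 192.1] [165.5 183.5]
0.1 [ 518.3 -113.   128.9] [165.2 187.2] ends [166.1 191.6] [164.3 183. ]
0.2 [ 517.3 -115.8  131.4] [163.8 186.8] ends [164.8 191.1] [162.9 182.5]
0.3 [ 516.3 -118.9  133.7] [162.4 186.4] ends [163.3 190.7] [161.5 182.2]
0.4 [ 515.2 -122.2  135.6] [160.9 186.2] ends [161.8 190.5] [160.  181.9]
0.5 [ 514.1 -125.7  137.2] [159.4 186. ] ends [160.3 190.4] [158.5 181.8]
0.6 [ 512.9 -129.3  138.4] [157.8 186. ] ends [158.7 190.4] [156.9 181.7]
0.7 [ 511.7 -133.   139.2] [156.2 186.1] ends [157.  190.5] [155.3 181.8]
0.8 [ 510.5 -136.7  139.6] [154.6 186.3] ends [155.4 190.7] [153.7 182. ]
0.9 [ 509.3 -140.5  139.7] [153.  186.6] ends [153.8 191. ] [152.1 182.4]
1.0 [ 508.1 -144.3  139.3] [151.4 187.1] ends [152.2 191.4] [150.6 182.8]
1.1 [ 506.9 -148.   138.5] [149.9 187.6] ends [150.7 192. ] [149.1 183.3]
1.2 [ 505.7 -151.6  137.4] [148.4 188.2] ends [149.2 192.6] [147.6 183.9]
1.3 [ 504.6 -155.1  135.9] [147. 189.] ends [147.8 193.3] [146.2 184.7]
1.4 [ 503.5 -158.4  134. ] [145.8 189.8] ends [146.5 194.1] [145.  185.5]
1.5 [ 502.5 -161.5  131.8] [144.6 190.6] ends [145.4 195. ] [143.8 186.3]
1.6 [ 501.5 -164.4  129.2] [143.5 191.6] ends [144.3 196. ] [142.8 187.3]
1.7 [ 500.7 -167.1  126.4] [142.6 192.6] ends [143.4 197. ] [141.9 188.3]
1.8 [ 499.9 -169.5  123.3] [141.8 193.6] ends [142.6 198. ] [141.1 189.3]
1.9 [ 499.2 -171.5  120. ] [141.2 194.7] ends [141.9 199.1] [140.4 190.4]
tip [148.50252157 193.69003078] grasp [147.2829253 188.5906569] [148.08438721 192.95788368] [146.49679401 184.2938013 ]
```

Run:
```python
from m import *
S=crop('scene','s5.png',(135,165,185,205),14)
h=np.r_[c0+149.4*u[:2],100.]
print('hinge',proj(S,h))
for th in np.arange(0,2,0.1):
    p=h-u*48*np.cos(th)+np.array([0,0,48*np.sin(th)]); print(round(th,1),proj(S,p).round(1), end=' ')
```

```text
hinge [156.0545607  197.23449615]
0.0 [174.8 193.3] 0.1 [174.5 192.1] 0.2 [174.  190.9] 0.3 [173.3 189.7] 0.4 [172.4 188.6] 0.5 [171.4 187.6] 0.6 [170.2 186.7] 0.7 [168.8 185.9] 0.8 [167.4 185.2] 0.9 [165.7 184.6] 1.0 [164.  184.2] 1.1 [162.2 183.8] 1.2 [160.3 183.7] 1.3 [158.4 183.6] 1.4 [156.5 183.7] 1.5 [154.5 183.9] 1.6 [152.6 184.3] 1.7 [150.6 184.8] 1.8 [148.8 185.4] 1.9 [147.  186.2]
```

View pics/s5.png

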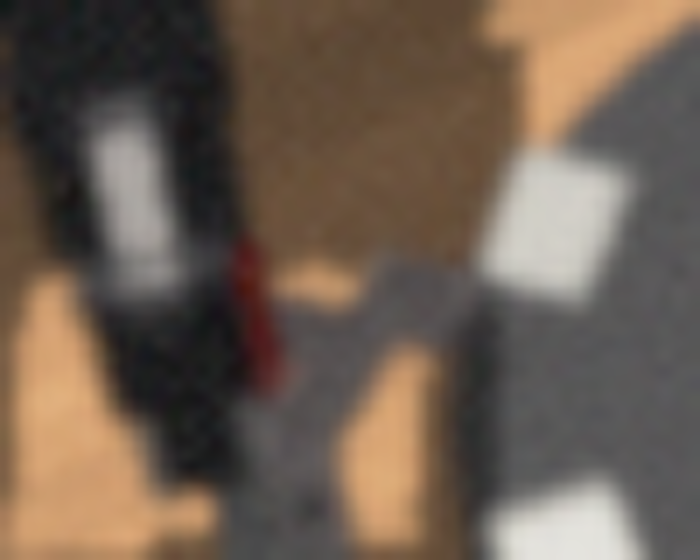

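The arm tip at (166,186) px puts the pawl at about 0.95–1.0 rad, so the bar has crept roughly 9 mm inward in the pads as it turned. I'll pull outward slowly, level, and look again.

Emit:
servo_tool:
  increments:
    - {"dx": -0.001, "dy": -0.002, "dz": 0, "turn": 0}
    - {"dx": -0.001, "dy": -0.002, "dz": 0, "turn": 0}
    - {"dx": 0, "dy": -0.002, "dz": 0, "turn": 0}
    - {"dx": 0, "dy": -0.002, "dz": 0, "turn": 0}
    - {"dx": 0, "dy": -0.002, "dz": 0, "turn": 0}
    - {"dx": 0, "dy": -0.002, "dz": 0, "turn": 0}
    - {"dx": 0, "dy": 0, "dz": 0, "turn": 0}
    - {"dx": 0, "dy": 0, "dz": 0, "turn": 0}

```text
clock: 9.55
tool_pos: [501.3, -162.8, 116.6]
tcp_rot: [0.254, 1.556, -0.242]
force: [14.1, 11.9, -16.9]
gripper_width: 28.1
```

Run:
```python
from m import *
st()
S=crop('scene','s6.png',(120,155,180,205),13)
```

```text
t 9.55 pos [ 501.3 -162.8  116.6] x [ 0.001  0.007 -1.   ] azz -18.12 F [ 14.05  11.92 -16.92] M [ 2.02 -2.17  0.09] w 28.1
```

View pics/s6.png

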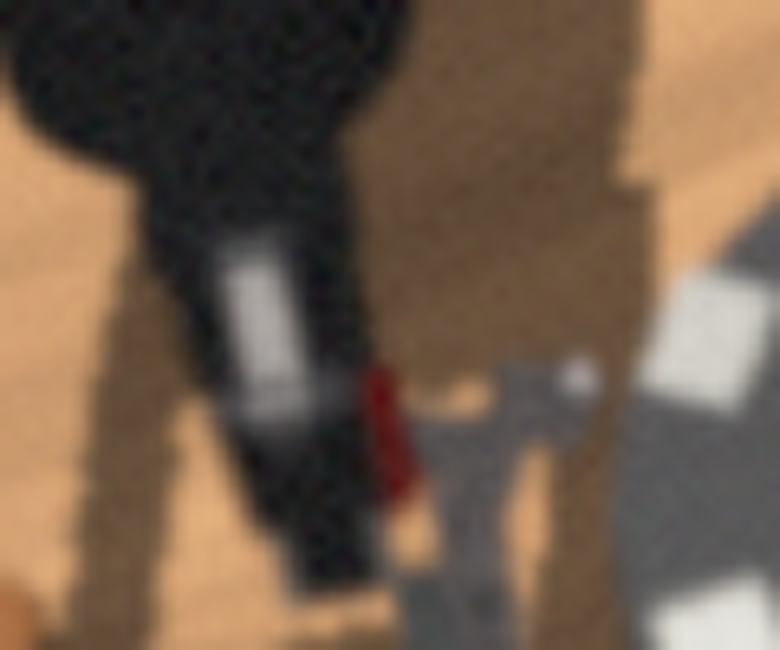

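Emit:
servo_tool:
  increments:
    - {"dx": 0.002, "dy": -0.002, "dz": 0, "turn": 0}
    - {"dx": 0.002, "dy": -0.002, "dz": 0, "turn": 0}
    - {"dx": 0.0015, "dy": -0.002, "dz": 0, "turn": 0}
    - {"dx": 0.001, "dy": -0.002, "dz": 0, "turn": 0}
    - {"dx": 0.001, "dy": -0.002, "dz": 0, "turn": 0}
    - {"dx": 0, "dy": 0, "dz": 0, "turn": 0}
    - {"dx": 0, "dy": 0, "dz": 0, "turn": 0}
    - {"dx": 0, "dy": 0, "dz": 0, "turn": 0}

```text
clock: 10.27
tool_pos: [498.1, -173.1, 110.6]
tcp_rot: [0.252, 1.556, -0.244]
force: [7.5, 11.8, -6.5]
gripper_width: 26.9
```

Run:
```python
from m import *
st()
S=crop('scene','s7.png',(120,155,180,205),13)
```

```text
t 10.27 pos [ 498.1 -173.1  110.6] x [ 0.001  0.005 -1.   ] azz -18.1 F [ 7.45 11.83 -6.55] M [ 1.96 -1.22  0.15] w 26.9
```

View pics/s7.png

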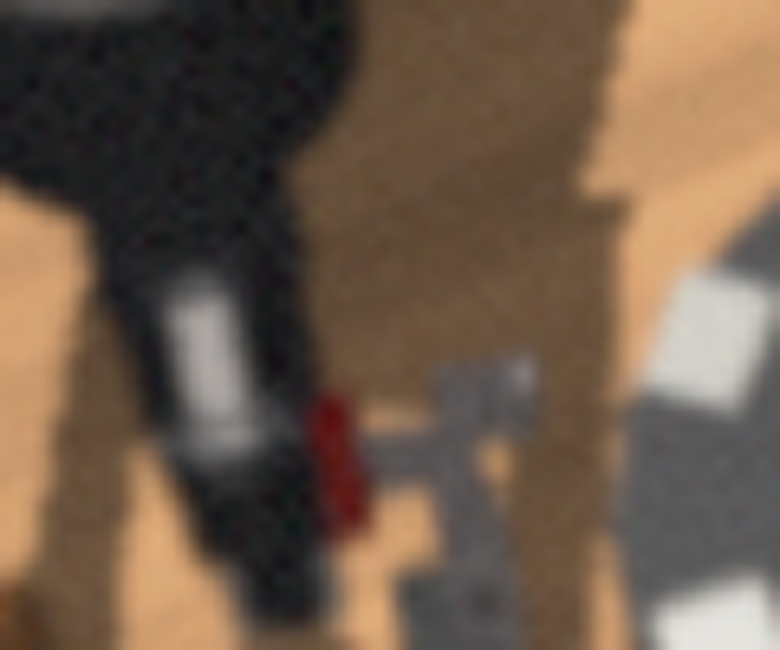

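The bar is now at (145.5,190) px, about 1.4 rad and well past balance. I'll release it.

Emit:
servo_tool:
  increments:
    - {"dx": 0, "dy": 0, "dz": 0, "turn": 0}
    - {"dx": 0, "dy": 0, "dz": 0, "turn": 0}
    - {"dx": 0, "dy": 0, "dz": 0, "turn": 0}
    - {"dx": 0, "dy": 0, "dz": 0, "turn": 0}
    - {"dx": 0, "dy": 0, "dz": 0, "turn": 0}
    - {"dx": 0, "dy": 0, "dz": 0, "turn": 0}
    - {"dx": 0, "dy": 0, "dz": 0, "turn": 0}
    - {"dx": 0, "dy": 0, "dz": 0, "turn": 0}
  claw: -0.2

```text
clock: 10.98
tool_pos: [497.6, -176.3, 112.0]
tcp_rot: [0.248, 1.556, -0.248]
force: [-0.0, -0.4, -0.8]
gripper_width: 51.5
```

Run:
```python
from m import *
st()
S=crop('scene','s8.png',(120,155,180,205),13)
```

```text
t 10.98 pos [ 497.6 -176.3  112. ] x [ 0. -0. -1.] azz -18.12 F [-0.03 -0.41 -0.81] M [-0.01  0.04 -0.02] w 51.5
```

View pics/s8.png

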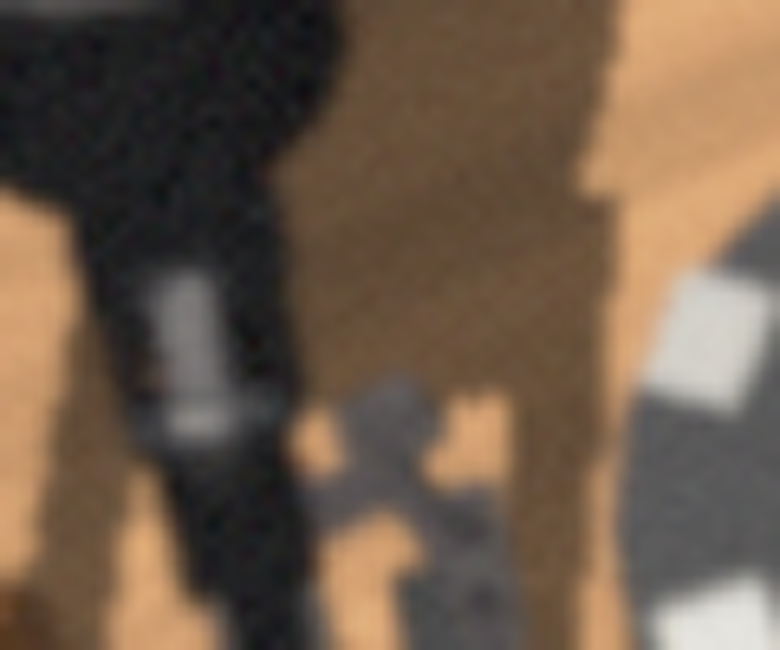

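The pawl has fallen fully open: its arm tip at (150,187) px is past vertical and there is no load on the tool. Now I'll retreat upward and move over to the knob.

Emit:
servo_tool:
  increments:
    - {"dx": -0.012, "dy": 0, "dz": 0, "turn": 0}
    - {"dx": -0.012, "dy": 0, "dz": 0, "turn": 0}
    - {"dx": -0.012, "dy": 0, "dz": 0, "turn": 0}
    - {"dx": -0.012, "dy": 0, "dz": 0, "turn": 0}
    - {"dx": -0.012, "dy": 0, "dz": 0, "turn": -0.1}
    - {"dx": -0.01, "dy": 0, "dz": 0, "turn": -0.1}
    - {"dx": 0, "dy": 0, "dz": 0, "turn": -0.1}
    - {"dx": 0, "dy": 0, "dz": 0, "turn": 0}

```text
clock: 11.7
tool_pos: [498.5, -176.6, 184.3]
tcp_rot: [0.008, 1.568, -0.011]
force: [-0.7, -0.2, -0.2]
gripper_width: 51.1
```

Run:
```python
from m import *
s,M=st()
print(totool(M,np.array([557.1,87.8,104])-s['tool_pos']))
```

```text
t 11.7 pos [ 498.5 -176.6  184.3] x [ 0.003 -0.002 -1.   ] azz -0.71 F [-0.73 -0.17 -0.19] M [ 0.04  0.02 -0.04] w 51.1
[ 79.9 265.3  55.1]
```

Emit:
servo_tool:
  increments:
    - {"dx": 0, "dy": 0.033, "dz": 0.007, "turn": 0}
    - {"dx": 0, "dy": 0.033, "dz": 0.007, "turn": 0}
    - {"dx": 0, "dy": 0.033, "dz": 0.007, "turn": 0}
    - {"dx": 0, "dy": 0.033, "dz": 0.007, "turn": 0}
    - {"dx": 0, "dy": 0.033, "dz": 0.007, "turn": 0}
    - {"dx": 0, "dy": 0.033, "dz": 0.007, "turn": 0}
    - {"dx": 0, "dy": 0.033, "dz": 0.007, "turn": 0}
    - {"dx": 0, "dy": 0.033, "dz": 0.007, "turn": 0}

```text
clock: 12.37
tool_pos: [557.9, 88.7, 182.5]
tcp_rot: [0.015, 1.57, -0.015]
force: [0.4, 0.2, -1.5]
gripper_width: 51.0
```

Emit:
servo_tool:
  increments:
    - {"dx": 0.01, "dy": 0, "dz": 0, "turn": 0}
    - {"dx": 0.01, "dy": 0, "dz": 0, "turn": 0}
    - {"dx": 0.01, "dy": 0, "dz": 0, "turn": 0}
    - {"dx": 0, "dy": 0, "dz": 0, "turn": 0}
    - {"dx": 0, "dy": 0, "dz": 0, "turn": 0}
    - {"dx": 0, "dy": 0, "dz": 0, "turn": 0}
    - {"dx": 0, "dy": 0, "dz": 0, "turn": 0}
    - {"dx": 0, "dy": 0, "dz": 0, "turn": 0}

```text
clock: 13.03
tool_pos: [558.2, 86.3, 152.5]
tcp_rot: [0.013, 1.57, -0.014]
force: [-0.5, -0.5, -0.2]
gripper_width: 51.4
```

Run:
```python
from m import *
s,M=st()
print(totool(M,np.array([557.1,87.8,104])-s['tool_pos']))
S=crop('scene','s9.png',(120,90,320,240),4)
T=crop('top','t9.png',(200,120,400,270),4)
print(proj(S,[557.1,87.8,140]),proj(S,s['tool_pos']))
```

```text
t 13.03 pos [558.2  86.3 152.5] x [ 0.001 -0.    -1.   ] azz -0.99 F [-0.51 -0.55 -0.18] M [ 0.01  0.01 -0.01] w 51.4
[48.5  1.5 -1.2]
[241.76700291 161.25559981] [241.40093413 158.20715628]
```

View pics/s9.png

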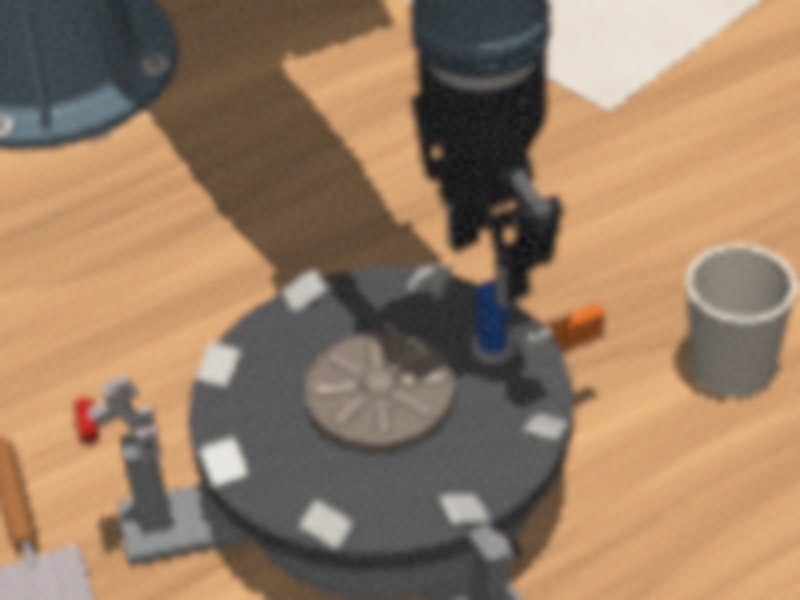

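View pics/t9.png

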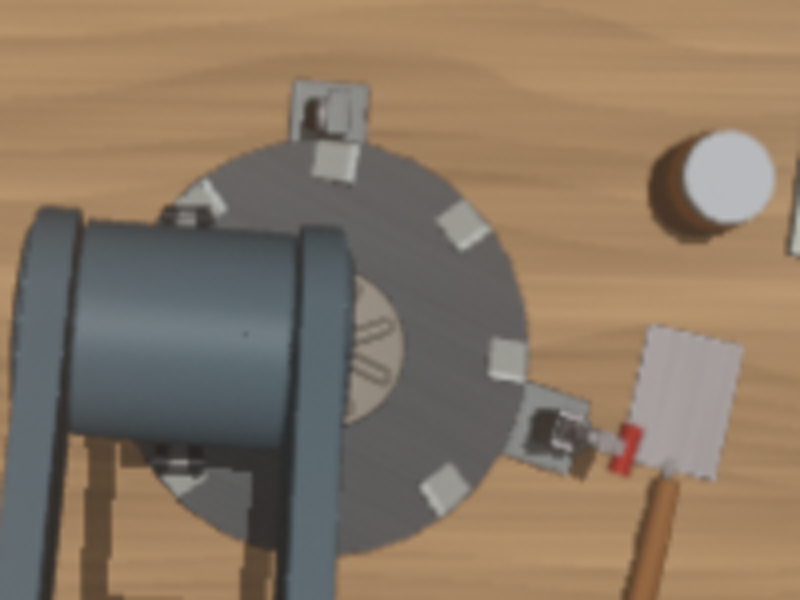

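The pawl is folded back, with its red bar at (356,232) px in the top view. The fingers straddle the knob at about (243,168) px in the scene view. I'll descend and close.

Emit:
servo_tool:
  increments:
    - {"dx": 0.008, "dy": 0.0015, "dz": -0.001, "turn": 0}
    - {"dx": 0.008, "dy": 0, "dz": 0, "turn": 0}
    - {"dx": 0.008, "dy": 0, "dz": 0, "turn": 0}
    - {"dx": 0.008, "dy": 0, "dz": 0, "turn": 0}
    - {"dx": 0.007, "dy": 0, "dz": 0, "turn": 0}
    - {"dx": 0.005, "dy": 0, "dz": 0, "turn": 0}
    - {"dx": 0.004, "dy": 0, "dz": 0, "turn": 0}
    - {"dx": 0, "dy": 0, "dz": 0, "turn": 0}

```text
clock: 13.8
tool_pos: [556.2, 88.5, 102.7]
tcp_rot: [0.013, 1.573, -0.013]
force: [-0.6, -0.1, 0.1]
gripper_width: 51.4
```

Emit:
servo_tool:
  increments:
    - {"dx": 0, "dy": 0, "dz": 0, "turn": 0}
    - {"dx": 0, "dy": 0, "dz": 0, "turn": 0}
    - {"dx": 0, "dy": 0, "dz": 0, "turn": 0}
    - {"dx": 0, "dy": 0, "dz": 0, "turn": 0}
    - {"dx": 0, "dy": 0, "dz": 0, "turn": 0}
    - {"dx": 0, "dy": 0, "dz": 0, "turn": 0}
    - {"dx": 0, "dy": 0, "dz": 0, "turn": 0}
    - {"dx": 0, "dy": 0, "dz": 0, "turn": 0}
  claw: 0.4

```text
clock: 14.47
tool_pos: [556.8, 88.5, 103.9]
tcp_rot: [0.013, 1.571, -0.013]
force: [-0.9, -0.2, -0.6]
gripper_width: 25.8
```

Emit:
servo_tool:
  increments:
    - {"dx": 0, "dy": 0, "dz": 0, "turn": 0}
    - {"dx": 0, "dy": 0, "dz": 0, "turn": 0}
    - {"dx": 0, "dy": 0, "dz": 0, "turn": 0}
    - {"dx": 0, "dy": 0, "dz": 0, "turn": 0}
    - {"dx": 0, "dy": 0, "dz": 0, "turn": 0}
    - {"dx": 0, "dy": 0, "dz": 0, "turn": 0}
    - {"dx": 0, "dy": 0, "dz": 0, "turn": 0}
    - {"dx": 0, "dy": 0, "dz": 0, "turn": 0}
  claw: 1

```text
clock: 15.13
tool_pos: [557.2, 88.5, 104.2]
tcp_rot: [0.013, 1.57, -0.013]
force: [0.8, 0.2, 3.6]
gripper_width: 18.7
```

Run:
```python
from m import *
s,M=st()
S=crop('scene','s10.png',(220,120,290,190),8)
T=cap('top'); print('open bar',atz(T,(356.3,232.2),121), barpos(1.9))
print('lug',blob(S['color'],'orange',(250,155,285,190))[:2])
```

```text
t 15.13 pos [557.2  88.5 104.2] x [ 0.001  0.    -1.   ] azz -0.92 F [0.8  0.25 3.6 ] M [ 0.11 -0.06  0.13] w 18.7
open bar [ 498.41655005 -173.10547103  121.        ] [ 499.23250624 -171.51238099  119.98404448]
lug (array([264.68181818, 170.81818182]), array([259, 167,  11,   9,  44], dtype=int32))
```

View pics/s10.png

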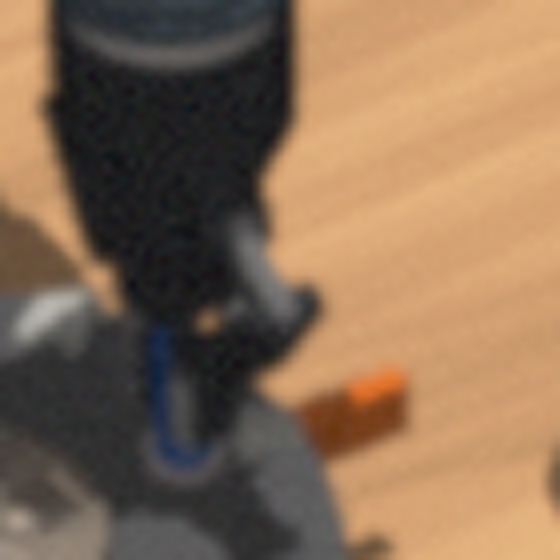

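The knob is gripped at 18.7 mm with the tool's z axis along the clockwise tangent. I'll turn in small arc steps and check forces.

Emit:
servo_tool:
  increments:
    - {"dx": 0, "dy": -0.0001, "dz": 0.0042, "turn": 0.05}
    - {"dx": 0, "dy": -0.0001, "dz": 0.0042, "turn": 0.05}
    - {"dx": 0, "dy": -0.0001, "dz": 0.0042, "turn": 0.05}
    - {"dx": 0, "dy": -0.0001, "dz": 0.0042, "turn": 0.05}
    - {"dx": 0, "dy": -0.0001, "dz": 0.0042, "turn": 0.05}
    - {"dx": 0, "dy": -0.0001, "dz": 0.0042, "turn": 0.05}
    - {"dx": 0, "dy": 0, "dz": 0, "turn": 0}
    - {"dx": 0, "dy": 0, "dz": 0, "turn": 0}

```text
clock: 15.9
tool_pos: [582.2, 84.3, 104.2]
tcp_rot: [0.247, 1.555, -0.247]
force: [3.5, 0.4, 3.6]
gripper_width: 18.6
```

```bash
cat >> m.py <<'E'
def wh():
    s,M=st();d=s['tool_pos'][:2]-c0;az=np.arctan2(d[1],d[0]);t=np.array([np.sin(az),-np.cos(az),0]);r=np.array([np.cos(az),np.sin(az),0])
    print('r',round(np.hypot(*d),1),'az',round(np.degrees(az),1),'turned',round(np.radians(89.2)-az,3),'Ftan',round(s['force']@t,2),'Frad',round(s['force']@r,2))
E
python3 - <<'E'
from m import *
wh()
E
```

```text
t 15.9 pos [582.2  84.3 104.2] x [ 0.001  0.    -1.   ] azz -18.04 F [3.51 0.38 3.61] M [ 0.15 -0.34  0.14] w 18.6
r 85.3 az 72.1 turned 0.298 Ftan 3.22 Frad 1.43
```

Emit:
servo_tool:
  increments:
    - {"dx": 0, "dy": -0.0001, "dz": 0.0042, "turn": 0.05}
    - {"dx": 0, "dy": -0.0001, "dz": 0.0042, "turn": 0.05}
    - {"dx": 0, "dy": -0.0001, "dz": 0.0042, "turn": 0.05}
    - {"dx": 0, "dy": -0.0001, "dz": 0.0042, "turn": 0.05}
    - {"dx": 0, "dy": -0.0001, "dz": 0.0042, "turn": 0.05}
    - {"dx": 0, "dy": -0.0001, "dz": 0.0042, "turn": 0.05}
    - {"dx": 0, "dy": -0.0001, "dz": 0.0042, "turn": 0.05}
    - {"dx": 0, "dy": -0.0001, "dz": 0.0042, "turn": 0.05}

```text
clock: 16.57
tool_pos: [611.1, 68.2, 104.2]
tcp_rot: [0.561, 1.496, -0.56]
force: [3.2, 1.5, 2.8]
gripper_width: 18.1
```

Emit:
servo_tool:
  increments:
    - {"dx": 0, "dy": -0.0001, "dz": 0.0042, "turn": 0.05}
    - {"dx": 0, "dy": -0.0001, "dz": 0.0042, "turn": 0.05}
    - {"dx": 0, "dy": -0.0001, "dz": 0.0042, "turn": 0.05}
    - {"dx": 0, "dy": -0.0001, "dz": 0.0042, "turn": 0.05}
    - {"dx": 0, "dy": -0.0001, "dz": 0.0042, "turn": 0.05}
    - {"dx": 0, "dy": 0, "dz": 0, "turn": 0}
    - {"dx": 0, "dy": 0, "dz": 0, "turn": 0}
    - {"dx": 0, "dy": 0, "dz": 0, "turn": 0}

```text
clock: 17.23
tool_pos: [625.6, 52.2, 104.2]
tcp_rot: [0.753, 1.434, -0.751]
force: [5.8, 0.4, 0.9]
gripper_width: 18.4
```

Run:
```python
from m import *
wh()
S=crop('scene','s11.png',(190,150,310,260),6)
T=crop('top','t11.png',(200,120,300,220),6)
```

```text
t 17.23 pos [625.6  52.2 104.2] x [ 0.003 -0.    -1.   ] azz -55.25 F [5.75 0.44 0.89] M [ 0.08 -0.78  0.12] w 18.4
r 85.1 az 35.1 turned 0.944 Ftan 2.95 Frad 4.96
```

View pics/s11.png

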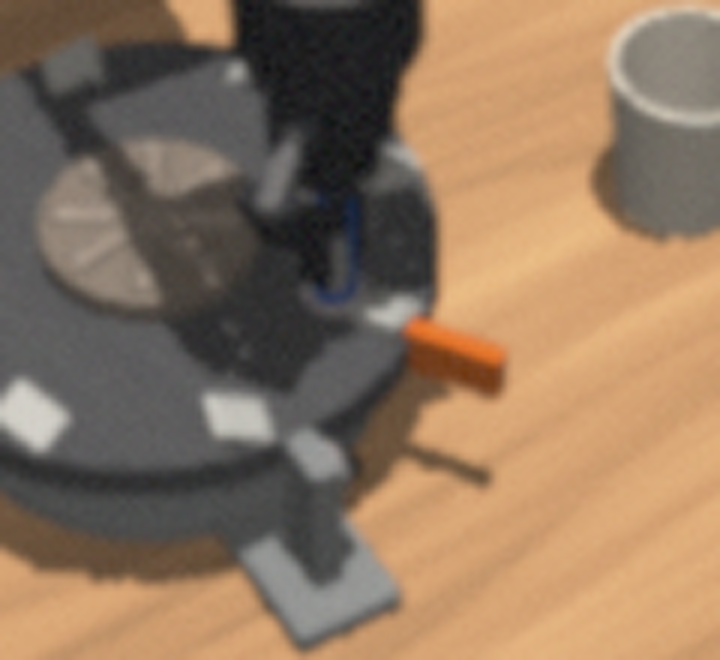

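View pics/t11.png

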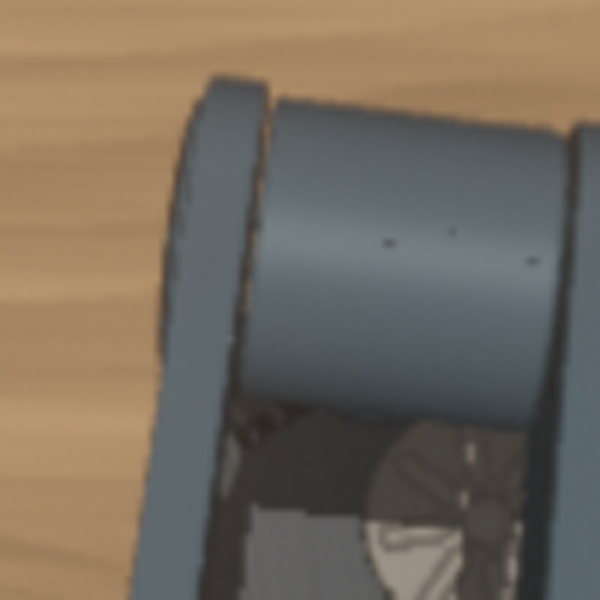

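The lug at (266,211) px is approaching the stop at (243,224) px in the scene view, with about 0.4 rad left. I'll do 0.2 rad more, then creep.

Emit:
servo_tool:
  increments:
    - {"dx": 0, "dy": 0.0003, "dz": 0.0043, "turn": 0.05}
    - {"dx": 0, "dy": 0.0003, "dz": 0.0043, "turn": 0.05}
    - {"dx": 0, "dy": -0.0001, "dz": 0.0043, "turn": 0.05}
    - {"dx": 0, "dy": -0.0001, "dz": 0.0043, "turn": 0.05}
    - {"dx": 0, "dy": 0, "dz": 0, "turn": 0}
    - {"dx": 0, "dy": 0, "dz": 0, "turn": 0}
    - {"dx": 0, "dy": 0, "dz": 0, "turn": 0}
    - {"dx": 0, "dy": 0, "dz": 0, "turn": 0}

```text
clock: 18.0
tool_pos: [633.9, 37.5, 104.2]
tcp_rot: [0.905, 1.373, -0.905]
force: [1.7, -2.5, 4.8]
gripper_width: 18.2
```

Run:
```python
from m import *
wh()
S=crop('scene','s12.png',(200,170,300,250),7)
```

```text
t 18.0 pos [633.9  37.5 104.2] x [ 0.001 -0.001 -1.   ] azz -66.71 F [ 1.65 -2.5   4.83] M [-0.33 -0.45  0.18] w 18.2
r 85.1 az 23.8 turned 1.142 Ftan 2.95 Frad 0.51
```

View pics/s12.png

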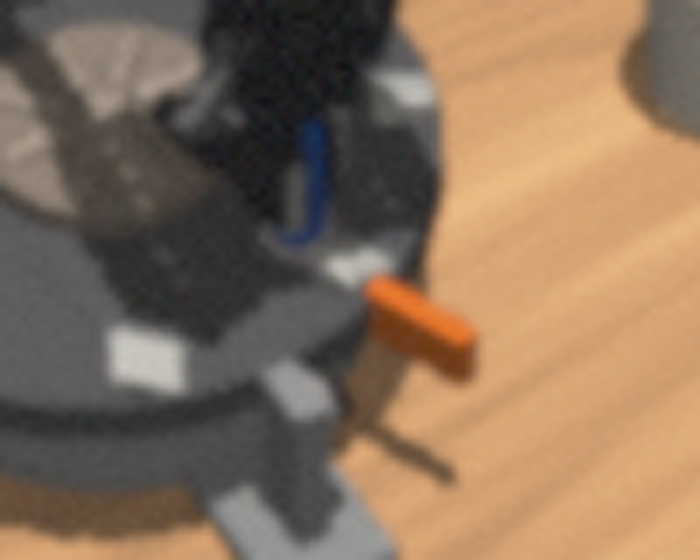

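Emit:
servo_tool:
  increments:
    - {"dx": 0, "dy": 0, "dz": 0.0011, "turn": 0.0125}
    - {"dx": 0, "dy": 0, "dz": 0.0011, "turn": 0.0125}
    - {"dx": 0, "dy": 0, "dz": 0.0011, "turn": 0.0125}
    - {"dx": 0, "dy": 0, "dz": 0.0011, "turn": 0.0125}
    - {"dx": 0, "dy": 0, "dz": 0.0011, "turn": 0.0125}
    - {"dx": 0, "dy": 0, "dz": 0.0011, "turn": 0.0125}
    - {"dx": 0, "dy": 0, "dz": 0.0011, "turn": 0.0125}
    - {"dx": 0, "dy": 0, "dz": 0.0011, "turn": 0.0125}

```text
clock: 18.72
tool_pos: [636.8, 29.9, 104.2]
tcp_rot: [0.982, 1.338, -0.981]
force: [2.1, -0.6, 5.2]
gripper_width: 18.3
```

Run:
```python
from m import *
wh()
S=crop('scene','s13.png',(220,190,280,240),12)
```

```text
t 18.72 pos [636.8  29.9 104.2] x [ 0.  0. -1.] azz -72.51 F [ 2.14 -0.6   5.2 ] M [-0.13 -0.21  0.3 ] w 18.3
r 85.1 az 18.3 turned 1.238 Ftan 1.25 Frad 1.85
```

View pics/s13.png

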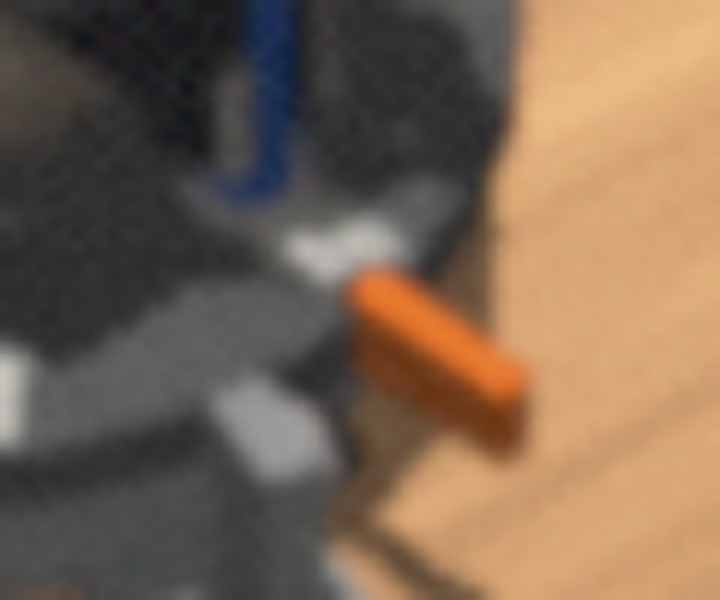

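Emit:
servo_tool:
  increments:
    - {"dx": 0, "dy": 0, "dz": 0.00043, "turn": 0.005}
    - {"dx": 0, "dy": 0, "dz": 0.00043, "turn": 0.005}
    - {"dx": 0, "dy": 0, "dz": 0.00043, "turn": 0.005}
    - {"dx": 0, "dy": 0, "dz": 0.00043, "turn": 0.005}
    - {"dx": 0, "dy": 0, "dz": 0.00043, "turn": 0.005}
    - {"dx": 0, "dy": 0, "dz": 0.00043, "turn": 0.005}
    - {"dx": 0, "dy": 0, "dz": 0, "turn": 0}
    - {"dx": 0, "dy": 0, "dz": 0, "turn": 0}

```text
clock: 19.43
tool_pos: [637.5, 27.2, 104.2]
tcp_rot: [1.004, 1.327, -1.004]
force: [1.8, -1.1, 6.1]
gripper_width: 18.2
```

```bash
python3 -c "
from m import *
wh()"
```

```text
t 19.43 pos [637.5  27.2 104.2] x [ 0.  0. -1.] azz -74.21 F [ 1.77 -1.08  6.13] M [-0.22 -0.31  0.16] w 18.2
r 85.0 az 16.4 turned 1.27 Ftan 1.53 Frad 1.39
```

Emit:
servo_tool:
  increments:
    - {"dx": 0, "dy": 0, "dz": 0.00043, "turn": 0.005}
    - {"dx": 0, "dy": 0, "dz": 0.00043, "turn": 0.005}
    - {"dx": 0, "dy": 0, "dz": 0.00043, "turn": 0.005}
    - {"dx": 0, "dy": 0, "dz": 0.00043, "turn": 0.005}
    - {"dx": 0, "dy": 0, "dz": 0.00043, "turn": 0.005}
    - {"dx": 0, "dy": 0, "dz": 0, "turn": 0}
    - {"dx": 0, "dy": 0, "dz": 0, "turn": 0}
    - {"dx": 0, "dy": 0, "dz": 0, "turn": 0}

```text
clock: 20.1
tool_pos: [638.1, 25.2, 104.2]
tcp_rot: [1.023, 1.317, -1.022]
force: [2.0, 0.1, 5.6]
gripper_width: 18.6
```

```bash
python3 -c "
from m import *
wh()
S=crop('scene','s14.png',(220,190,280,240),12)
"
```

```text
t 20.1 pos [638.1  25.2 104.2] x [ 0.  0. -1.] azz -75.64 F [2.   0.1  5.61] M [-0.23 -0.21  0.19] w 18.6
r 85.0 az 15.0 turned 1.295 Ftan 0.42 Frad 1.96
```

View pics/s14.png

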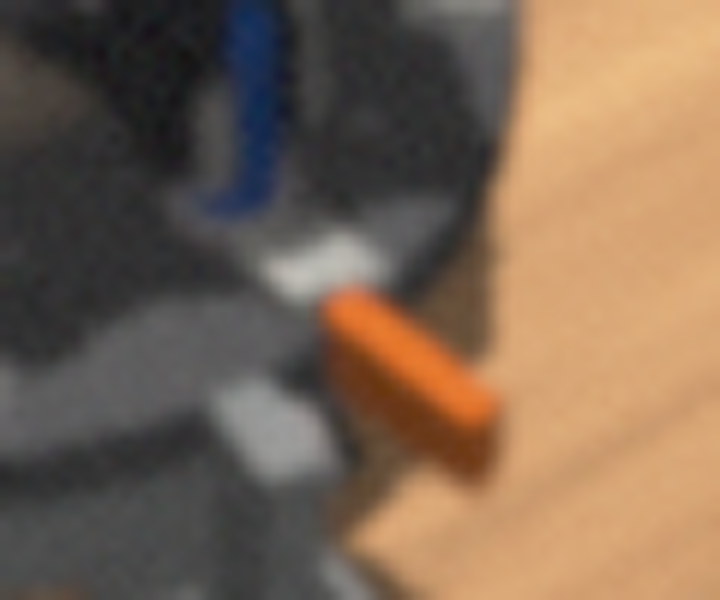

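Emit:
servo_tool:
  increments:
    - {"dx": 0, "dy": 0, "dz": 0.00043, "turn": 0.005}
    - {"dx": 0, "dy": 0, "dz": 0.00043, "turn": 0.005}
    - {"dx": 0, "dy": 0, "dz": 0.00043, "turn": 0.005}
    - {"dx": 0, "dy": 0, "dz": 0.00043, "turn": 0.005}
    - {"dx": 0, "dy": 0, "dz": 0.00043, "turn": 0.005}
    - {"dx": 0, "dy": 0, "dz": 0, "turn": 0}
    - {"dx": 0, "dy": 0, "dz": 0, "turn": 0}
    - {"dx": 0, "dy": 0, "dz": 0, "turn": 0}

```text
clock: 20.82
tool_pos: [638.6, 23.1, 104.2]
tcp_rot: [1.042, 1.307, -1.041]
force: [3.3, -0.7, 6.1]
gripper_width: 18.4
```

```bash
python3 -c "
from m import *
wh()
S=crop('scene','s15.png',(220,190,280,240),12)
"
```

```text
t 20.82 pos [638.6  23.1 104.2] x [ 0.  0. -1.] azz -77.07 F [ 3.3  -0.75  6.08] M [-0.19 -0.29  0.16] w 18.4
r 85.0 az 13.6 turned 1.32 Ftan 1.5 Frad 3.04
```

View pics/s15.png

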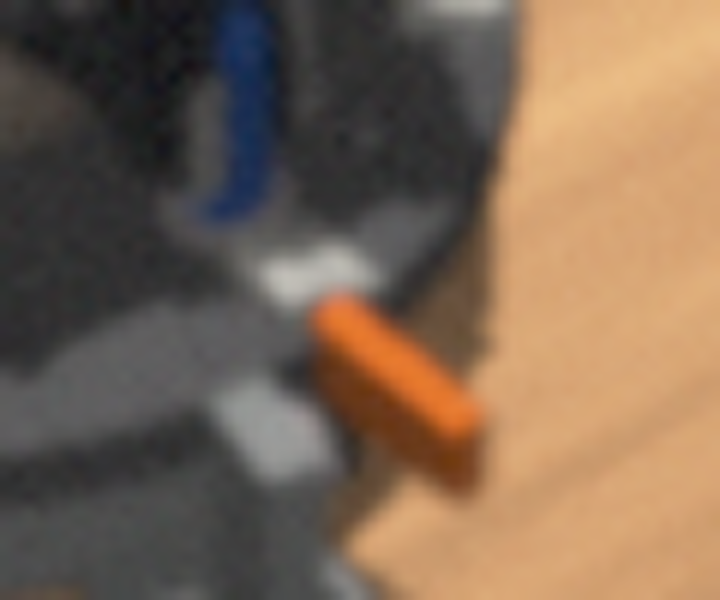

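Emit:
servo_tool:
  increments:
    - {"dx": 0, "dy": 0, "dz": 0.00043, "turn": 0.005}
    - {"dx": 0, "dy": 0, "dz": 0.00043, "turn": 0.005}
    - {"dx": 0, "dy": 0, "dz": 0.00043, "turn": 0.005}
    - {"dx": 0, "dy": 0, "dz": 0.00043, "turn": 0.005}
    - {"dx": 0, "dy": 0, "dz": 0.00043, "turn": 0.005}
    - {"dx": 0, "dy": 0, "dz": 0, "turn": 0}
    - {"dx": 0, "dy": 0, "dz": 0, "turn": 0}
    - {"dx": 0, "dy": 0, "dz": 0, "turn": 0}

```text
clock: 21.53
tool_pos: [639.1, 21.0, 104.2]
tcp_rot: [1.06, 1.297, -1.06]
force: [1.5, -1.5, 5.5]
gripper_width: 18.9
```

```bash
python3 -c "
from m import *
wh()
S=crop('scene','s16.png',(220,190,280,240),12)
"
```

```text
t 21.53 pos [639.1  21.  104.2] x [ 0.  0. -1.] azz -78.5 F [ 1.52 -1.52  5.46] M [-0.16 -0.31  0.14] w 18.9
r 85.0 az 12.1 turned 1.345 Ftan 1.8 Frad 1.16
```

View pics/s16.png

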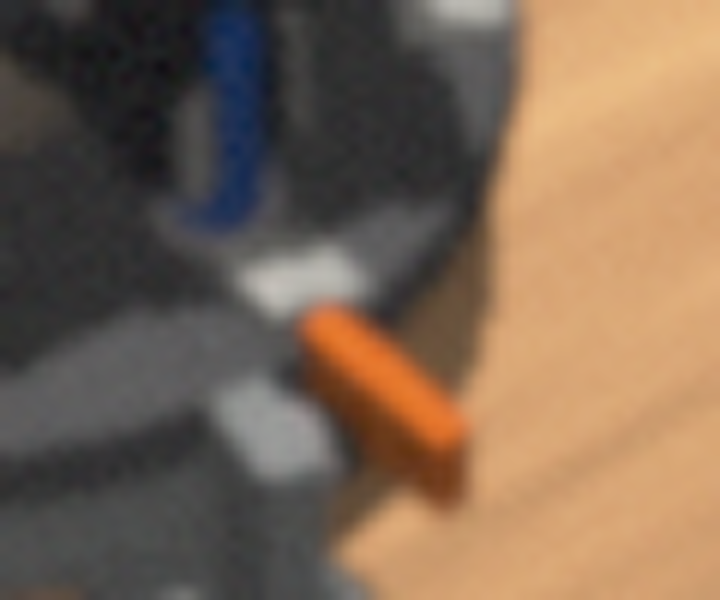

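Emit:
servo_tool:
  increments:
    - {"dx": 0, "dy": 0, "dz": 0.00043, "turn": 0.005}
    - {"dx": 0, "dy": 0, "dz": 0.00043, "turn": 0.005}
    - {"dx": 0, "dy": 0, "dz": 0.00043, "turn": 0.005}
    - {"dx": 0, "dy": 0, "dz": 0.00043, "turn": 0.005}
    - {"dx": 0, "dy": 0, "dz": 0, "turn": 0}
    - {"dx": 0, "dy": 0, "dz": 0, "turn": 0}
    - {"dx": 0, "dy": 0, "dz": 0, "turn": 0}
    - {"dx": 0, "dy": 0, "dz": 0, "turn": 0}

```text
clock: 22.25
tool_pos: [639.4, 19.5, 104.2]
tcp_rot: [1.075, 1.289, -1.075]
force: [2.6, -1.4, 5.2]
gripper_width: 18.4
```

```bash
python3 -c "
from m import *
wh()
S=crop('scene','s17.png',(220,190,280,240),12)
"
```

```text
t 22.25 pos [639.4  19.5 104.2] x [ 0.  0. -1.] azz -79.64 F [ 2.64 -1.35  5.16] M [-0.08 -0.34  0.17] w 18.4
r 85.0 az 11.1 turned 1.364 Ftan 1.84 Frad 2.34
```

View pics/s17.png

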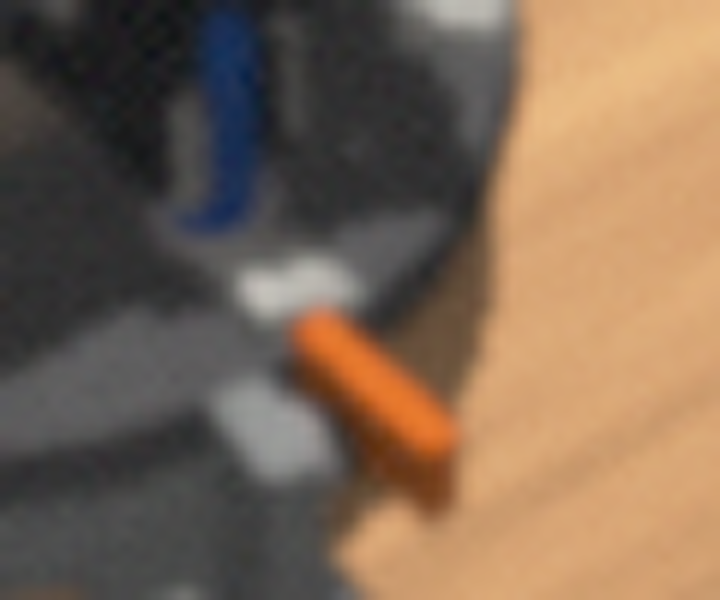

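Emit:
servo_tool:
  increments:
    - {"dx": 0, "dy": 0, "dz": 0.00043, "turn": 0.005}
    - {"dx": 0, "dy": 0, "dz": 0.00043, "turn": 0.005}
    - {"dx": 0, "dy": 0, "dz": 0.00043, "turn": 0.005}
    - {"dx": 0, "dy": 0, "dz": 0, "turn": 0}
    - {"dx": 0, "dy": 0, "dz": 0, "turn": 0}
    - {"dx": 0, "dy": 0, "dz": 0, "turn": 0}
    - {"dx": 0, "dy": 0, "dz": 0, "turn": 0}
    - {"dx": 0, "dy": 0, "dz": 0, "turn": 0}

```text
clock: 22.97
tool_pos: [639.6, 18.7, 104.2]
tcp_rot: [1.087, 1.284, -1.085]
force: [2.0, 0.6, 6.4]
gripper_width: 18.7
```

```bash
python3 -c "
from m import *
wh()
"
```

```text
t 22.97 pos [639.6  18.7 104.2] x [ 0.     0.001 -1.   ] azz -80.48 F [1.98 0.56 6.37] M [ 0.13 -0.34  0.3 ] w 18.7
r 85.0 az 10.5 turned 1.374 Ftan -0.19 Frad 2.05
```

Emit:
servo_tool:
  increments:
    - {"dx": 0, "dy": 0, "dz": 0.00043, "turn": 0.005}
    - {"dx": 0, "dy": 0, "dz": 0.00043, "turn": 0.005}
    - {"dx": 0, "dy": 0, "dz": 0.00043, "turn": 0.005}
    - {"dx": 0, "dy": 0, "dz": 0, "turn": 0}
    - {"dx": 0, "dy": 0, "dz": 0, "turn": 0}
    - {"dx": 0, "dy": 0, "dz": 0, "turn": 0}
    - {"dx": 0, "dy": 0, "dz": 0, "turn": 0}
    - {"dx": 0, "dy": 0, "dz": 0, "turn": 0}

```text
clock: 23.63
tool_pos: [639.7, 17.9, 104.2]
tcp_rot: [1.098, 1.278, -1.096]
force: [2.1, 2.3, 6.1]
gripper_width: 18.6
```

```bash
python3 -c "
from m import *
wh()
S=crop('scene','s18.png',(220,190,280,240),12)
"
```

```text
t 23.63 pos [639.7  17.9 104.2] x [-0.     0.001 -1.   ] azz -81.31 F [2.11 2.29 6.13] M [ 0.33 -0.25  0.36] w 18.6
r 85.0 az 9.9 turned 1.383 Ftan -1.89 Frad 2.48
```

View pics/s18.png

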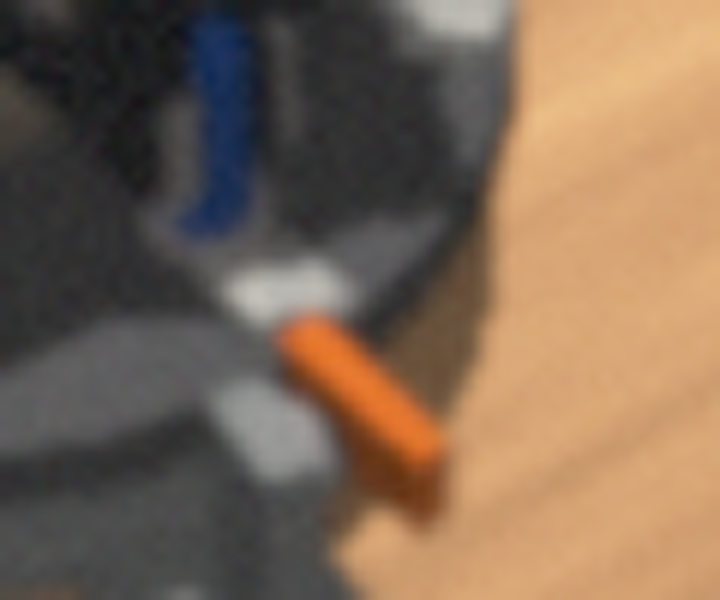

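Contact has been made. The tangential reaction and moment are rising, which puts the buffer at roughly 2.5–3.8 N. One small nudge should bring it to about 4 N.

Emit:
servo_tool:
  increments:
    - {"dx": 0, "dy": 0, "dz": 0.0003, "turn": 0.002}
    - {"dx": 0, "dy": 0, "dz": 0.0003, "turn": 0.002}
    - {"dx": 0, "dy": 0, "dz": 0, "turn": 0}
    - {"dx": 0, "dy": 0, "dz": 0, "turn": 0}
    - {"dx": 0, "dy": 0, "dz": 0, "turn": 0}
    - {"dx": 0, "dy": 0, "dz": 0, "turn": 0}
    - {"dx": 0, "dy": 0, "dz": 0, "turn": 0}
    - {"dx": 0, "dy": 0, "dz": 0, "turn": 0}

```text
clock: 24.35
tool_pos: [639.7, 17.6, 104.2]
tcp_rot: [1.101, 1.277, -1.099]
force: [1.1, 3.9, 6.7]
gripper_width: 18.6
```

```bash
python3 -c "
from m import *
wh()
T=crop('top','t18.png',(200,120,400,270),4)
S=crop('scene','s18b.png',(220,190,280,240),12)
"
```

```text
t 24.35 pos [639.7  17.6 104.2] x [-0.     0.002 -1.   ] azz -81.53 F [1.08 3.88 6.71] M [ 0.43 -0.33  0.47] w 18.6
r 85.0 az 9.8 turned 1.386 Ftan -3.64 Frad 1.72
```

View pics/t18.png

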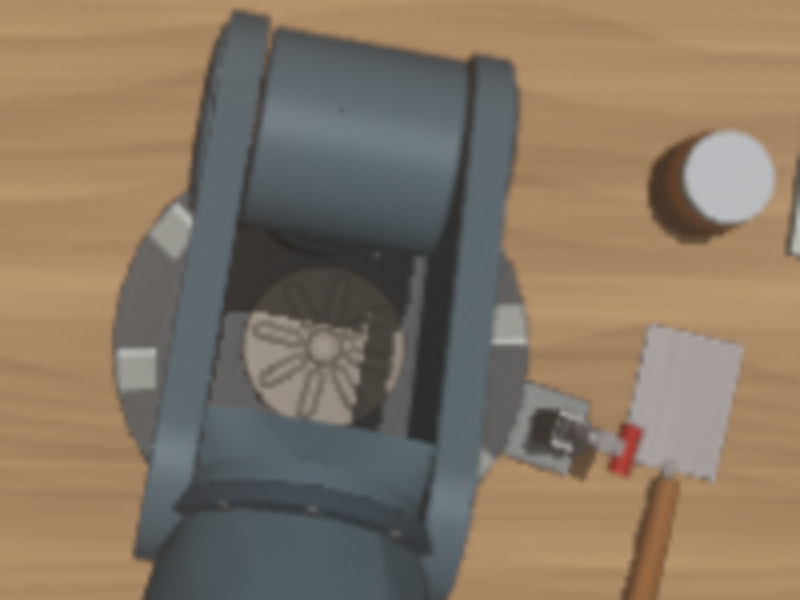

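View pics/s18b.png

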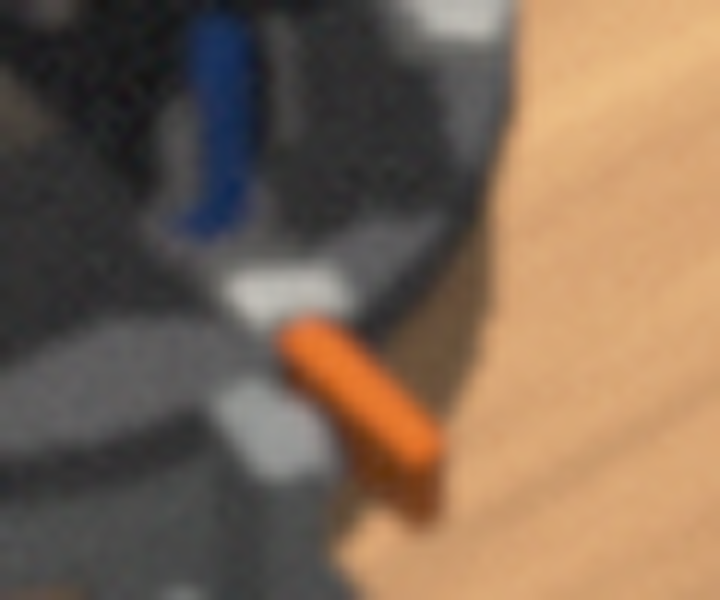

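The wheel is pressing the buffer lightly: about 9 N drive at the knob gives about 4–5 N at the buffer, and the lug rests against it at (250,224) px. I'll release the knob and retreat.

Emit:
servo_tool:
  increments:
    - {"dx": 0, "dy": 0, "dz": 0, "turn": 0}
    - {"dx": 0, "dy": 0, "dz": 0, "turn": 0}
    - {"dx": 0, "dy": 0, "dz": 0, "turn": 0}
    - {"dx": 0, "dy": 0, "dz": 0, "turn": 0}
    - {"dx": 0, "dy": 0, "dz": 0, "turn": 0}
    - {"dx": -0.006, "dy": 0, "dz": 0, "turn": 0}
    - {"dx": -0.012, "dy": 0, "dz": 0, "turn": 0}
    - {"dx": -0.012, "dy": 0, "dz": 0, "turn": 0}
  claw: -0.2

```text
clock: 25.12
tool_pos: [639.7, 15.9, 134.7]
tcp_rot: [1.101, 1.275, -1.102]
force: [0.6, 0.1, 0.4]
gripper_width: 51.1
```

Emit:
servo_tool:
  increments:
    - {"dx": -0.014, "dy": 0, "dz": 0, "turn": 0}
    - {"dx": -0.014, "dy": 0, "dz": 0, "turn": 0}
    - {"dx": -0.012, "dy": 0, "dz": 0, "turn": 0}
    - {"dx": -0.01, "dy": 0, "dz": 0, "turn": -0.107}
    - {"dx": 0, "dy": 0, "dz": 0, "turn": -0.11}
    - {"dx": 0, "dy": 0, "dz": 0, "turn": -0.11}
    - {"dx": 0, "dy": 0, "dz": 0, "turn": -0.11}
    - {"dx": 0, "dy": 0, "dz": 0, "turn": -0.11}

```text
clock: 25.78
tool_pos: [640.3, 15.9, 185.5]
tcp_rot: [0.682, 1.46, -0.681]
force: [0.6, 0.5, 0.8]
gripper_width: 51.5
```

Emit:
servo_tool:
  increments:
    - {"dx": 0, "dy": 0, "dz": 0, "turn": -0.11}
    - {"dx": 0, "dy": 0, "dz": 0, "turn": -0.11}
    - {"dx": 0, "dy": 0, "dz": 0, "turn": -0.11}
    - {"dx": 0, "dy": 0, "dz": 0, "turn": -0.11}
    - {"dx": 0, "dy": 0, "dz": 0, "turn": -0.12}
    - {"dx": 0, "dy": -0.02, "dz": -0.006, "turn": 0}
    - {"dx": 0, "dy": -0.02, "dz": -0.006, "turn": 0}
    - {"dx": 0, "dy": -0.02, "dz": -0.006, "turn": 0}

```text
clock: 26.45
tool_pos: [603.9, -35.7, 185.2]
tcp_rot: [0.249, 1.555, -0.249]
force: [-0.1, -0.7, 0.2]
gripper_width: 51.5
```

```bash
python3 -c "
from m import *
s,M=st()
print(totool(M,np.array([498,-175,105])-s['tool_pos']))
"
```

```text
t 26.45 pos [603.9 -35.7 185.2] x [ 0.001 -0.    -1.   ] azz -18.16 F [-0.13 -0.66  0.17] M [-0.   -0.03 -0.01] w 51.5
[  80.1 -165.3  -57.3]
```

Emit:
servo_tool:
  increments:
    - {"dx": 0, "dy": -0.0236, "dz": -0.0082, "turn": 0}
    - {"dx": 0, "dy": -0.0236, "dz": -0.0082, "turn": 0}
    - {"dx": 0, "dy": -0.0236, "dz": -0.0082, "turn": 0}
    - {"dx": 0, "dy": -0.0236, "dz": -0.0082, "turn": 0}
    - {"dx": 0, "dy": -0.0236, "dz": -0.0082, "turn": 0}
    - {"dx": 0, "dy": -0.0236, "dz": -0.0082, "turn": 0}
    - {"dx": 0, "dy": -0.0236, "dz": -0.0081, "turn": 0}
    - {"dx": 0, "dy": 0, "dz": 0, "turn": 0}

```text
clock: 27.12
tool_pos: [496.3, -177.5, 185.2]
tcp_rot: [0.25, 1.556, -0.253]
force: [0.0, -0.5, 0.1]
gripper_width: 51.6
```

```bash
python3 -c "
from m import *
s,M=st()
print(totool(M,np.array([498,-175,105])-s['tool_pos']))
S=crop('scene','s19.png',(110,110,310,260),4)
T=crop('top','t19.png',(200,120,400,270),4)
b=blob(S['color'],'red',(120,180,160,210));print(b[:2]); print(proj(S,barpos(1.9)))
l=imaging.landmark_of('scene','pawl_grip');print(l[:2])
"
```

```text
t 27.12 pos [ 496.3 -177.5  185.2] x [ 0.    -0.002 -1.   ] azz -18.39 F [ 0.04 -0.48  0.09] M [0.01 0.01 0.06] w 51.6
[80.2  3.   0.7]
(array([141.25, 195.5 ]), array([140, 191,   4,  10,  24], dtype=int32))
[141.1778136  194.71473388]
[{'uv': [141.4, 191.1], 'p': 0.6}]
```

View pics/s19.png

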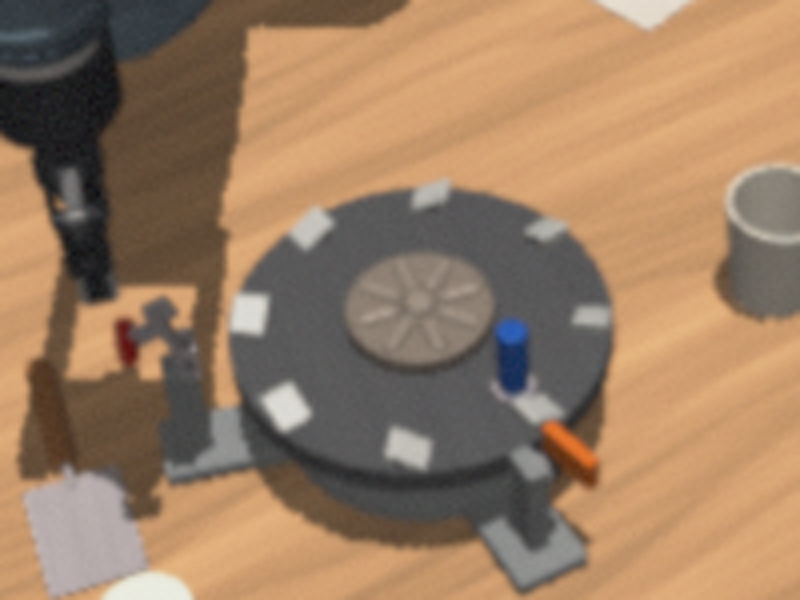

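View pics/t19.png

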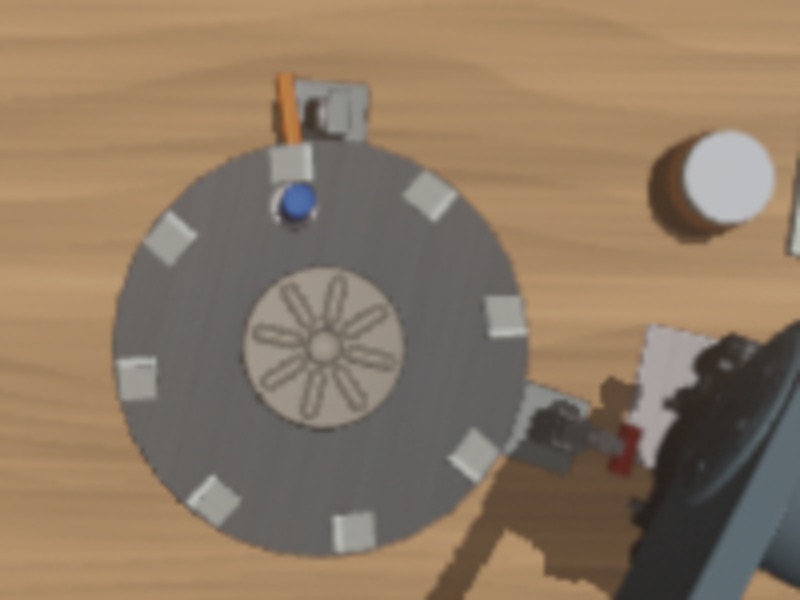

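```bash
python3 -c "
from m import *
T=cap('top')
for uv,z in [((506,318),95),((473,455),95),((298,201),139)]:
    p=atz(T,(200+uv[0]/4,120+uv[1]/4),z);d=p[:2]-c0;print(np.round([np.hypot(*d),np.degrees(np.arctan2(d[1],d[0]))],1))
a=blob(T['color'],'blue',(255,155,290,185));p=atz(T,a[0],137);d=p[:2]-c0;print(p,np.degrees(np.arctan2(d[1],d[0])))
"
```

```text
[111.2 -80.7]
[ 110.7 -124.8]
[83.4 12.1]
[638.65896556  21.16485713 137.        ] 12.26180635319426
```

Emit:
servo_tool:
  increments:
    - {"dx": 0.012, "dy": 0.002, "dz": 0.0007, "turn": 0}
    - {"dx": 0.012, "dy": 0, "dz": 0, "turn": 0}
    - {"dx": 0.012, "dy": 0, "dz": 0, "turn": 0}
    - {"dx": 0.012, "dy": 0, "dz": 0, "turn": 0}
    - {"dx": 0.01, "dy": 0, "dz": 0, "turn": 0}
    - {"dx": 0.01, "dy": 0, "dz": 0, "turn": 0}
    - {"dx": 0.008, "dy": 0, "dz": 0, "turn": 0}
    - {"dx": 0.006, "dy": 0, "dz": 0, "turn": 0}

```text
clock: 27.98
tool_pos: [498.8, -172.5, 100.5]
tcp_rot: [0.25, 1.558, -0.249]
force: [0.4, -0.4, -0.7]
gripper_width: 51.5
```

```bash
python3 -c "
from m import *
s,M=st()
print(totool(M,barpos(1.9)-[0,0,18.7]-s['tool_pos']))
S=crop('scene','s20.png',(120,155,180,205),12)
"
```

```text
t 27.98 pos [ 498.8 -172.5  100.5] x [-0.001  0.001 -1.   ] azz -18.22 F [ 0.44 -0.4  -0.71] M [ 0.    0.03 -0.  ] w 51.5
[-0.8  1.1  0.1]
```

View pics/s20.png

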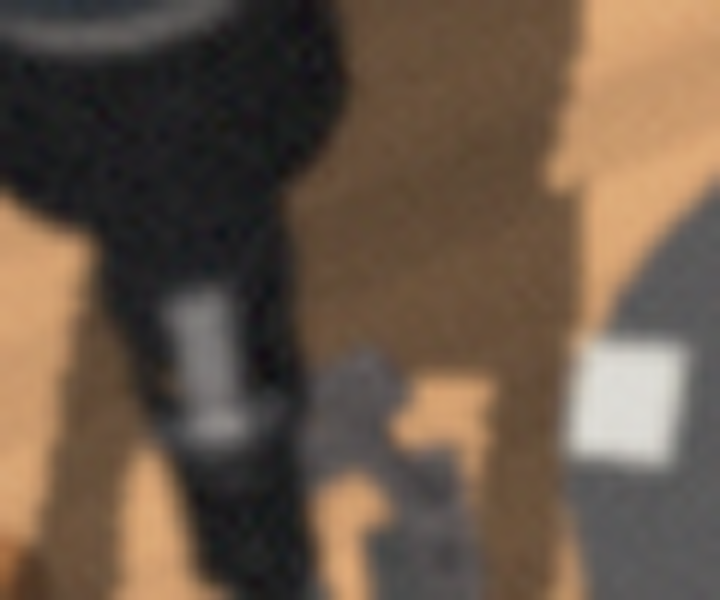

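The notch centre is about 0.09 rad from the pawl, within its 0.25 rad of play. The fingers straddle the bar, so I'll close lightly.

Emit:
servo_tool:
  increments:
    - {"dx": 0, "dy": -0.002, "dz": 0, "turn": 0}
    - {"dx": 0, "dy": 0, "dz": 0, "turn": 0}
    - {"dx": 0, "dy": 0, "dz": 0, "turn": 0}
    - {"dx": 0, "dy": 0, "dz": 0, "turn": 0}
    - {"dx": 0, "dy": 0, "dz": 0, "turn": 0}
    - {"dx": 0, "dy": 0, "dz": 0, "turn": 0}
    - {"dx": 0, "dy": 0, "dz": 0, "turn": 0}
    - {"dx": 0, "dy": 0, "dz": 0, "turn": 0}
  claw: 0.25

```text
clock: 28.7
tool_pos: [498.9, -174.7, 102.1]
tcp_rot: [0.249, 1.556, -0.25]
force: [0.0, 0.1, -0.1]
gripper_width: 32.3
```

Emit:
servo_tool:
  increments:
    - {"dx": 0, "dy": 0, "dz": 0, "turn": 0}
    - {"dx": 0, "dy": 0, "dz": 0, "turn": 0}
    - {"dx": 0, "dy": 0, "dz": 0, "turn": 0}
    - {"dx": 0, "dy": 0, "dz": 0, "turn": 0}
    - {"dx": 0, "dy": 0, "dz": 0, "turn": 0}
    - {"dx": 0, "dy": 0, "dz": 0, "turn": 0}
    - {"dx": 0, "dy": 0, "dz": 0, "turn": 0}
    - {"dx": 0, "dy": 0, "dz": 0, "turn": 0}
  claw: 0.4

```text
clock: 29.37
tool_pos: [498.0, -174.5, 102.4]
tcp_rot: [0.25, 1.558, -0.25]
force: [-6.1, 0.8, 6.8]
gripper_width: 28.5
```

```bash
python3 -c "
from m import *
s,M=st()
r=39.7;a0=np.arctan2(26,30)
P=[(r*np.cos(a0+t),r*np.sin(a0+t)) for t in np.arange(1.9,-0.01,-0.1)]
for i in range(len(P)-1): print(round(1.8-0.1*i,1),'dx',round(P[i][1]-P[i+1][1],1),'dy',round(P[i+1][0]-P[i][0],1))
"
```

```text
t 29.37 pos [ 498.  -174.5  102.4] x [-0.002  0.    -1.   ] azz -18.21 F [-6.07  0.78  6.78] M [ 0.2   0.84 -0.06] w 28.5
1.8 dx -3.3 dy 2.2
1.7 dx -3.1 dy 2.5
1.6 dx -2.8 dy 2.8
1.5 dx -2.5 dy 3.1
1.4 dx -2.2 dy 3.3
1.3 dx -1.9 dy 3.5
1.2 dx -1.5 dy 3.7
1.1 dx -1.1 dy 3.8
1.0 dx -0.8 dy 3.9
0.9 dx -0.4 dy 4.0
0.8 dx 0.0 dy 4.0
0.7 dx 0.4 dy 3.9
0.6 dx 0.8 dy 3.9
0.5 dx 1.2 dy 3.8
0.4 dx 1.6 dy 3.6
0.3 dx 1.9 dy 3.5
0.2 dx 2.3 dy 3.3
0.1 dx 2.6 dy 3.0
0.0 dx 2.9 dy 2.7
```

Emit:
servo_tool:
  increments:
    - {"dx": -0.0033, "dy": 0.0022, "dz": 0, "turn": 0}
    - {"dx": -0.0031, "dy": 0.0025, "dz": 0, "turn": 0}
    - {"dx": -0.0028, "dy": 0.0028, "dz": 0, "turn": 0}
    - {"dx": -0.0025, "dy": 0.0031, "dz": 0, "turn": 0}
    - {"dx": -0.0022, "dy": 0.0033, "dz": 0, "turn": 0}
    - {"dx": -0.0019, "dy": 0.0035, "dz": 0, "turn": 0}
    - {"dx": -0.0015, "dy": 0.0037, "dz": 0, "turn": 0}
    - {"dx": -0.0011, "dy": 0.0038, "dz": 0, "turn": 0}

```text
clock: 30.03
tool_pos: [505.0, -152.7, 119.6]
tcp_rot: [0.247, 1.559, -0.252]
force: [-4.8, -9.2, -3.8]
gripper_width: 28.8
```

```bash
python3 -c "
from m import *
s,M=st()
S=crop('scene','s21.png',(120,155,180,205),12)
"
```

```text
t 30.03 pos [ 505.  -152.7  119.6] x [-0.003 -0.003 -1.   ] azz -18.21 F [-4.8  -9.18 -3.78] M [-2.    0.83 -0.17] w 28.8
```

View pics/s21.png

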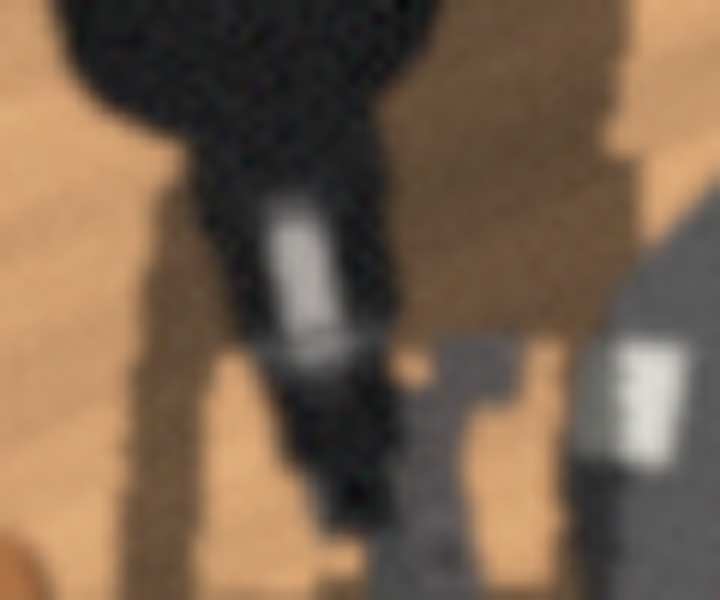

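The arm tip at (160,186) px puts the pawl at about 1.25 rad, and it is following. I'll continue.

Emit:
servo_tool:
  increments:
    - {"dx": -0.0008, "dy": 0.0039, "dz": 0, "turn": 0}
    - {"dx": -0.0004, "dy": 0.004, "dz": 0, "turn": 0}
    - {"dx": 0, "dy": 0.004, "dz": 0, "turn": 0}
    - {"dx": 0.0004, "dy": 0.0039, "dz": 0, "turn": 0}
    - {"dx": 0.0006, "dy": 0.0039, "dz": 0, "turn": 0}
    - {"dx": 0, "dy": 0, "dz": 0, "turn": 0}
    - {"dx": 0, "dy": 0, "dz": 0, "turn": 0}
    - {"dx": 0, "dy": 0, "dz": 0, "turn": 0}

```text
clock: 30.75
tool_pos: [511.4, -133.5, 120.9]
tcp_rot: [0.247, 1.559, -0.251]
force: [-7.2, -4.8, 5.7]
gripper_width: 28.2
```

```bash
python3 -c "
from m import *
s,M=st()
S=crop('scene','s22.png',(120,155,180,205),12)
"
```

```text
t 30.75 pos [ 511.4 -133.5  120.9] x [-0.003 -0.002 -1.   ] azz -18.18 F [-7.15 -4.82  5.7 ] M [-1.06  1.38  0.06] w 28.2
```

View pics/s22.png

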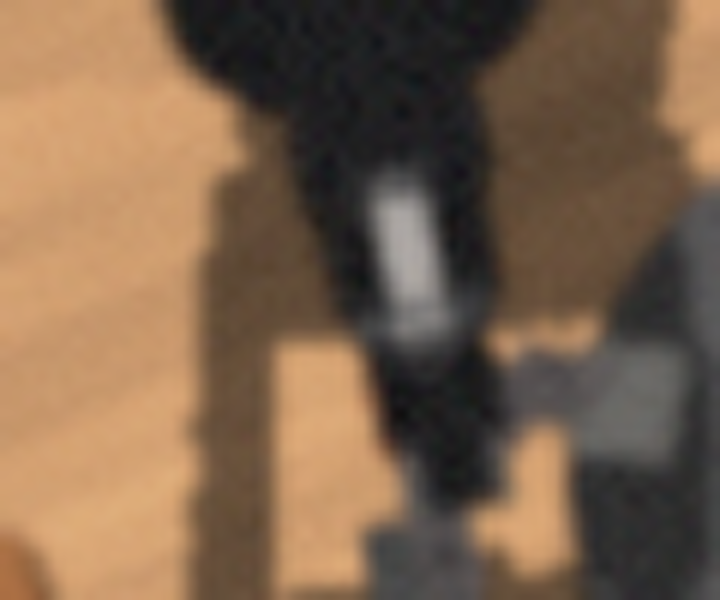

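Emit:
servo_tool:
  increments:
    - {"dx": 0.0004, "dy": 0.0038, "dz": 0, "turn": 0}
    - {"dx": 0.0008, "dy": 0.0038, "dz": 0, "turn": 0}
    - {"dx": 0.0012, "dy": 0.0037, "dz": 0, "turn": 0}
    - {"dx": 0.0016, "dy": 0.0036, "dz": 0, "turn": 0}
    - {"dx": 0, "dy": 0, "dz": 0, "turn": 0}
    - {"dx": 0, "dy": 0, "dz": 0, "turn": 0}
    - {"dx": 0, "dy": 0, "dz": 0, "turn": 0}
    - {"dx": 0, "dy": 0, "dz": 0, "turn": 0}

```text
clock: 31.47
tool_pos: [516.1, -119.0, 116.7]
tcp_rot: [0.248, 1.559, -0.251]
force: [-6.3, -4.0, 5.3]
gripper_width: 28.1
```

```bash
python3 -c "
from m import *
s,M=st()
S=crop('scene','s23.png',(130,155,190,205),12)
"
```

```text
t 31.47 pos [ 516.1 -119.   116.7] x [-0.003 -0.002 -1.   ] azz -18.19 F [-6.32 -4.    5.32] M [-0.91  1.28  0.07] w 28.1
```

View pics/s23.png

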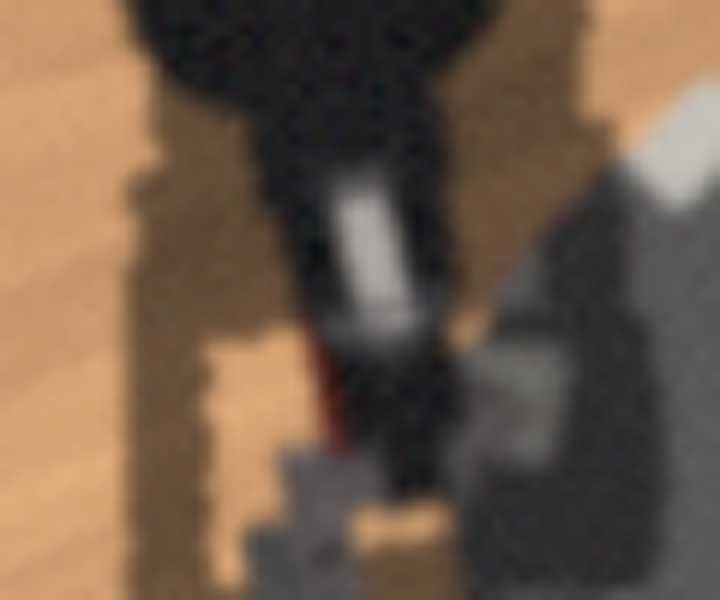

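Emit:
servo_tool:
  increments:
    - {"dx": 0.002, "dy": 0.0033, "dz": 0, "turn": 0}
    - {"dx": 0.0023, "dy": 0.0032, "dz": 0, "turn": 0}
    - {"dx": 0.0026, "dy": 0.003, "dz": 0, "turn": 0}
    - {"dx": 0, "dy": 0, "dz": 0, "turn": 0}
    - {"dx": 0, "dy": 0, "dz": 0, "turn": 0}
    - {"dx": 0, "dy": 0, "dz": 0, "turn": 0}
    - {"dx": 0, "dy": 0, "dz": 0, "turn": 0}
    - {"dx": 0, "dy": 0, "dz": 0, "turn": 0}

```text
clock: 32.18
tool_pos: [519.3, -109.5, 110.1]
tcp_rot: [0.248, 1.558, -0.25]
force: [-7.5, -2.3, 5.0]
gripper_width: 28.4
```

```bash
python3 -c "
from m import *
s,M=st()
S=crop('scene','s24.png',(130,155,190,205),12)
"
```

```text
t 32.18 pos [ 519.3 -109.5  110.1] x [-0.002 -0.001 -1.   ] azz -18.2 F [-7.51 -2.29  4.99] M [-0.59  1.06  0.  ] w 28.4
```

View pics/s24.png

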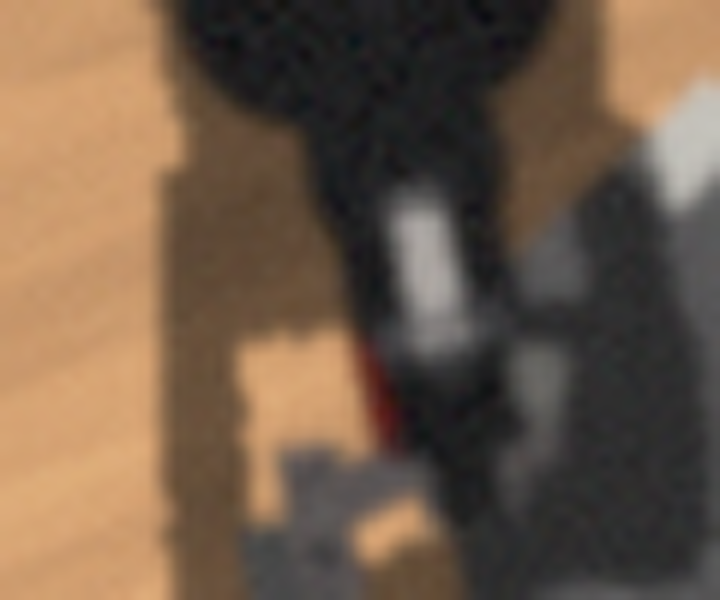

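The bar centre at about (164.5,188) px puts the pawl at about 0.15 rad. I'll release and let it drop the last bit.

Emit:
servo_tool:
  increments:
    - {"dx": 0, "dy": 0, "dz": 0, "turn": 0}
    - {"dx": 0, "dy": 0, "dz": 0, "turn": 0}
    - {"dx": 0, "dy": 0, "dz": 0, "turn": 0}
    - {"dx": 0, "dy": 0, "dz": 0, "turn": 0}
    - {"dx": 0, "dy": 0, "dz": 0, "turn": 0}
    - {"dx": 0, "dy": 0, "dz": 0, "turn": 0}
    - {"dx": -0.005, "dy": 0, "dz": 0, "turn": 0}
    - {"dx": -0.01, "dy": 0, "dz": 0, "turn": 0}
  claw: -0.2

```text
clock: 32.9
tool_pos: [519.3, -108.7, 123.9]
tcp_rot: [0.25, 1.559, -0.249]
force: [-0.1, 0.7, 0.6]
gripper_width: 51.4
```

Emit:
servo_tool:
  increments:
    - {"dx": -0.012, "dy": 0, "dz": 0, "turn": 0}
    - {"dx": -0.015, "dy": 0, "dz": 0, "turn": 0}
    - {"dx": -0.015, "dy": 0, "dz": 0, "turn": 0}
    - {"dx": -0.015, "dy": 0, "dz": 0, "turn": 0}
    - {"dx": -0.015, "dy": -0.01, "dz": 0, "turn": 0}
    - {"dx": -0.01, "dy": -0.03, "dz": -0.01, "turn": 0}
    - {"dx": 0, "dy": -0.03, "dz": -0.01, "turn": 0}
    - {"dx": 0, "dy": -0.03, "dz": -0.01, "turn": 0}

```text
clock: 33.57
tool_pos: [460.7, -195.9, 209.3]
tcp_rot: [0.247, 1.553, -0.25]
force: [0.4, -0.1, -0.2]
gripper_width: 50.9
```

Emit:
servo_tool:
  increments:
    - {"dx": 0, "dy": -0.03, "dz": -0.02, "turn": 0}
    - {"dx": 0, "dy": -0.03, "dz": -0.02, "turn": 0}
    - {"dx": 0, "dy": -0.03, "dz": -0.02, "turn": 0}
    - {"dx": 0, "dy": -0.02, "dz": -0.02, "turn": 0}
    - {"dx": 0, "dy": 0, "dz": 0, "turn": 0}
    - {"dx": 0, "dy": 0, "dz": 0, "turn": 0}
    - {"dx": 0, "dy": 0, "dz": 0, "turn": 0}
    - {"dx": 0, "dy": 0, "dz": 0, "turn": 0}

```text
clock: 34.23
tool_pos: [350.9, -273.9, 207.3]
tcp_rot: [0.248, 1.555, -0.249]
force: [0.7, -0.0, -0.4]
gripper_width: 50.8
```

```bash
python3 -c "
from m import *
s,M=st()
S=crop('scene','s25.png',(100,120,310,280),3.8)
T=crop('top','t25.png',(200,120,400,270),4)
b=blob(S['color'],'red',(150,175,180,200));print(b and b[:2], proj(S,barpos(0)),proj(S,barpos(.1)))
a=blob(T['color'],'red',(320,210,345,240));print(a and a[:2]); 
if a and b: print(tri([ray(T,a[0]),ray(S,b[0])]))
"
```

```text
t 34.23 pos [ 350.9 -273.9  207.3] x [ 0.001 -0.001 -1.   ] azz -18.16 F [ 0.65 -0.03 -0.43] M [0.   0.01 0.01] w 50.8
(array([166.22857143, 187.97142857]), array([164, 183,   5,  11,  35], dtype=int32)) [166.43483068 187.79483129] [165.18718574 187.23508327]
(array([330.34545455, 223.30909091]), array([327, 218,   8,  12,  55], dtype=int32))
(array([ 518.63583326, -110.83011869,  125.22264635]), [np.float64(0.017974016428794728), np.float64(0.017974016428734734)])
```

View pics/s25.png

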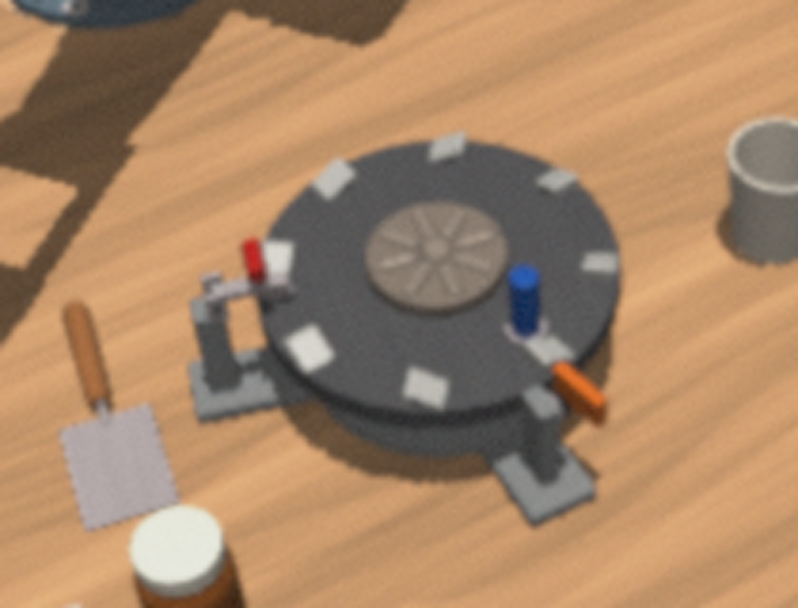

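View pics/t25.png

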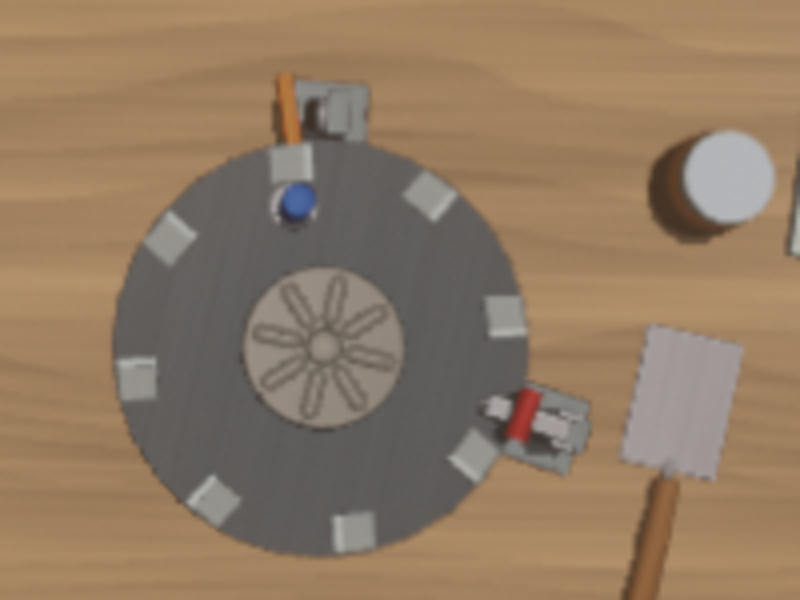

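```bash
python3 -c "
from m import *
S=crop('scene','s26.png',(225,195,275,235),15)
T=crop('top','t26.png',(255,130,305,170),15)
C=cv2.imread('pics/top0.png')[130:170,255:305];cv2.imwrite('pics/t26_0.png',cv2.resize(C,None,fx=15,fy=15,interpolation=cv2.INTER_CUBIC))
"
```

```text
(no output)
```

View pics/s26.png

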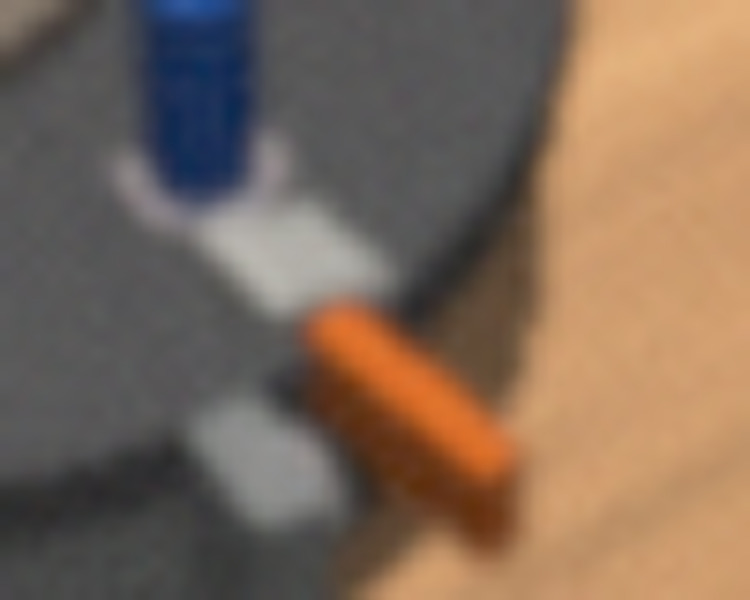

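View pics/t26.png

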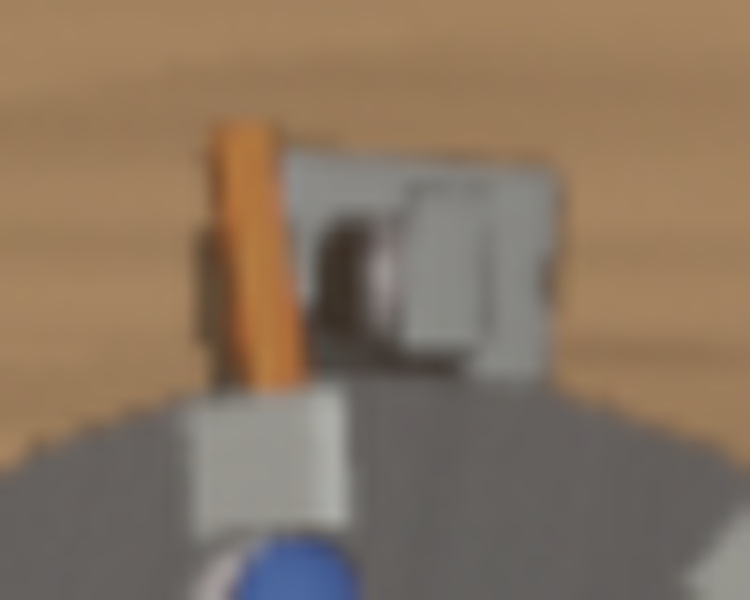

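View pics/t26_0.png

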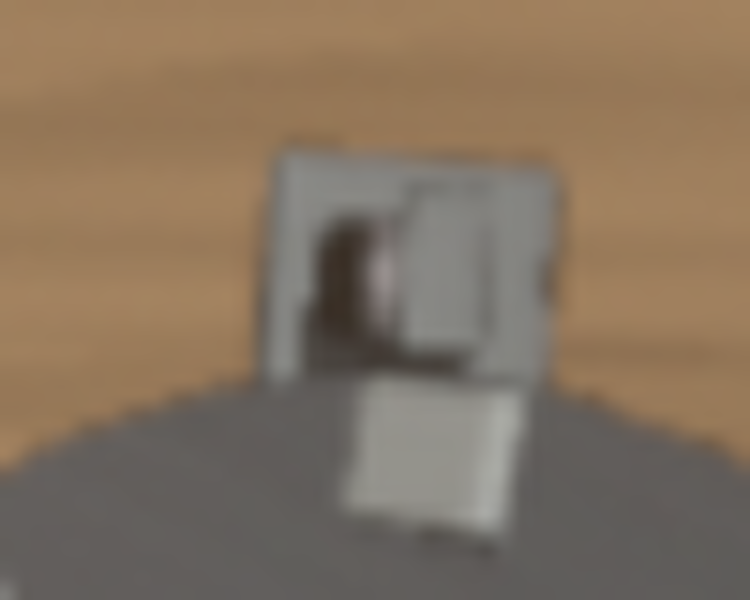

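The pawl is fully down: the red bar's top-view pixel (330.3,223.3) is identical to the start. But the overhead crop shows the lug's right face at (274.5,146) px with a gap of about 2 px before the buffer, so the wheel rebounded when I let go of the knob. There is enough time to redo it in the right order: lift the pawl, press again, ease off before letting go, then lower the pawl.

Emit:
servo_tool:
  increments:
    - {"dx": 0.006, "dy": 0.0301, "dz": 0.0155, "turn": 0}
    - {"dx": 0.006, "dy": 0.0301, "dz": 0.0155, "turn": 0}
    - {"dx": 0.006, "dy": 0.0301, "dz": 0.0155, "turn": 0}
    - {"dx": 0.006, "dy": 0.0301, "dz": 0.0155, "turn": 0}
    - {"dx": 0.006, "dy": 0.0301, "dz": 0.0155, "turn": 0}
    - {"dx": 0.006, "dy": 0.0301, "dz": 0.0155, "turn": 0}
    - {"dx": 0.006, "dy": 0.0301, "dz": 0.0155, "turn": 0}
    - {"dx": 0, "dy": 0, "dz": 0, "turn": 0}

```text
clock: 35.1
tool_pos: [521.5, -103.2, 163.2]
tcp_rot: [0.247, 1.557, -0.244]
force: [-1.1, -0.3, 1.4]
gripper_width: 51.5
```

```bash
python3 -c "
from m import *
s,M=st()
print(totool(M,np.array([520,-107.5,107])-s['tool_pos']))
"
```

```text
t 35.1 pos [ 521.5 -103.2  163.2] x [-0.     0.002 -1.   ] azz -17.93 F [-1.15 -0.33  1.4 ] M [0.03 0.06 0.01] w 51.5
[56.2 -4.7 -0.1]
```

Emit:
servo_tool:
  increments:
    - {"dx": 0.013, "dy": -0.0015, "dz": 0, "turn": 0}
    - {"dx": 0.013, "dy": -0.001, "dz": 0, "turn": 0}
    - {"dx": 0.011, "dy": 0, "dz": 0, "turn": 0}
    - {"dx": 0.009, "dy": 0, "dz": 0, "turn": 0}
    - {"dx": 0.006, "dy": 0, "dz": 0, "turn": 0}
    - {"dx": 0.004, "dy": 0, "dz": 0, "turn": 0}
    - {"dx": 0, "dy": 0, "dz": 0, "turn": 0}
    - {"dx": 0, "dy": 0, "dz": 0, "turn": 0}

```text
clock: 35.77
tool_pos: [518.3, -110.5, 108.8]
tcp_rot: [0.25, 1.556, -0.25]
force: [0.1, -1.1, 0.0]
gripper_width: 51.4
```

Emit:
servo_tool:
  increments:
    - {"dx": 0, "dy": 0, "dz": 0, "turn": 0}
    - {"dx": 0, "dy": 0, "dz": 0, "turn": 0}
    - {"dx": 0, "dy": 0, "dz": 0, "turn": 0}
    - {"dx": 0, "dy": 0, "dz": 0, "turn": 0}
    - {"dx": 0, "dy": 0, "dz": 0, "turn": 0}
    - {"dx": 0, "dy": 0, "dz": 0, "turn": 0}
    - {"dx": 0, "dy": 0, "dz": 0, "turn": 0}
    - {"dx": 0, "dy": 0, "dz": 0, "turn": 0}
  claw: 0.4

```text
clock: 36.43
tool_pos: [518.8, -110.6, 109.5]
tcp_rot: [0.249, 1.555, -0.25]
force: [-1.4, -0.0, 5.6]
gripper_width: 28.7
```

Emit:
servo_tool:
  increments:
    - {"dx": -0.0029, "dy": -0.0027, "dz": 0, "turn": 0}
    - {"dx": -0.0025, "dy": -0.0031, "dz": 0, "turn": 0}
    - {"dx": -0.0023, "dy": -0.0032, "dz": 0, "turn": 0}
    - {"dx": -0.0019, "dy": -0.0035, "dz": 0, "turn": 0}
    - {"dx": -0.0016, "dy": -0.0036, "dz": 0, "turn": 0}
    - {"dx": -0.0012, "dy": -0.0038, "dz": 0, "turn": 0}
    - {"dx": -0.0008, "dy": -0.0039, "dz": 0, "turn": 0}
    - {"dx": -0.0004, "dy": -0.0039, "dz": 0, "turn": 0}

```text
clock: 37.1
tool_pos: [510.8, -134.6, 122.1]
tcp_rot: [0.253, 1.554, -0.246]
force: [9.5, 8.4, -1.4]
gripper_width: 28.4
```

Emit:
servo_tool:
  increments:
    - {"dx": -0.0001, "dy": -0.004, "dz": 0, "turn": 0}
    - {"dx": 0, "dy": -0.004, "dz": 0, "turn": 0}
    - {"dx": 0.0003, "dy": -0.0039, "dz": 0, "turn": 0}
    - {"dx": 0.0004, "dy": -0.0038, "dz": 0, "turn": 0}
    - {"dx": 0.0005, "dy": -0.0036, "dz": 0, "turn": 0}
    - {"dx": 0.0008, "dy": -0.0035, "dz": 0, "turn": 0}
    - {"dx": 0.001, "dy": -0.0033, "dz": 0, "turn": 0}
    - {"dx": 0, "dy": 0, "dz": 0, "turn": 0}

```text
clock: 37.77
tool_pos: [502.4, -160.3, 119.1]
tcp_rot: [0.253, 1.554, -0.248]
force: [6.8, 5.5, -2.8]
gripper_width: 27.7
```

```bash
python3 -c "
from m import *
s,M=st()
S=crop('scene','s27.png',(120,155,180,205),12)
"
```

```text
t 37.77 pos [ 502.4 -160.3  119.1] x [ 0.003  0.003 -1.   ] azz -18.27 F [ 6.8   5.53 -2.85] M [ 1.1  -1.11 -0.19] w 27.7
```

View pics/s27.png

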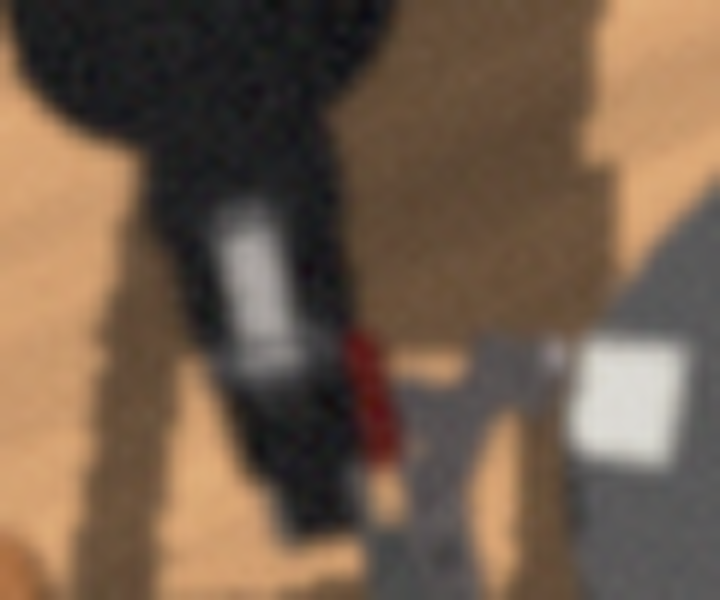

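The bar edge at (151.7,188) px puts the pawl at about 1.15 rad. I'll pull a little further before releasing.

Emit:
servo_tool:
  increments:
    - {"dx": 0.0005, "dy": -0.0025, "dz": 0, "turn": 0}
    - {"dx": 0.0008, "dy": -0.0025, "dz": 0, "turn": 0}
    - {"dx": 0.001, "dy": -0.0025, "dz": 0, "turn": 0}
    - {"dx": 0.001, "dy": -0.0025, "dz": 0, "turn": 0}
    - {"dx": 0.001, "dy": -0.0025, "dz": 0, "turn": 0}
    - {"dx": 0.001, "dy": -0.0025, "dz": 0, "turn": 0}
    - {"dx": 0, "dy": 0, "dz": 0, "turn": 0}
    - {"dx": 0, "dy": 0, "dz": 0, "turn": 0}

```text
clock: 38.48
tool_pos: [498.0, -173.1, 112.8]
tcp_rot: [0.255, 1.554, -0.246]
force: [13.2, 9.4, -8.7]
gripper_width: 26.6
```

```bash
python3 -c "
from m import *
s,M=st()
S=crop('scene','s28.png',(120,155,180,205),12)
"
```

```text
t 38.48 pos [ 498.  -173.1  112.8] x [ 0.003  0.005 -1.   ] azz -18.29 F [13.22  9.38 -8.69] M [ 1.46 -1.88 -0.36] w 26.6
```

View pics/s28.png

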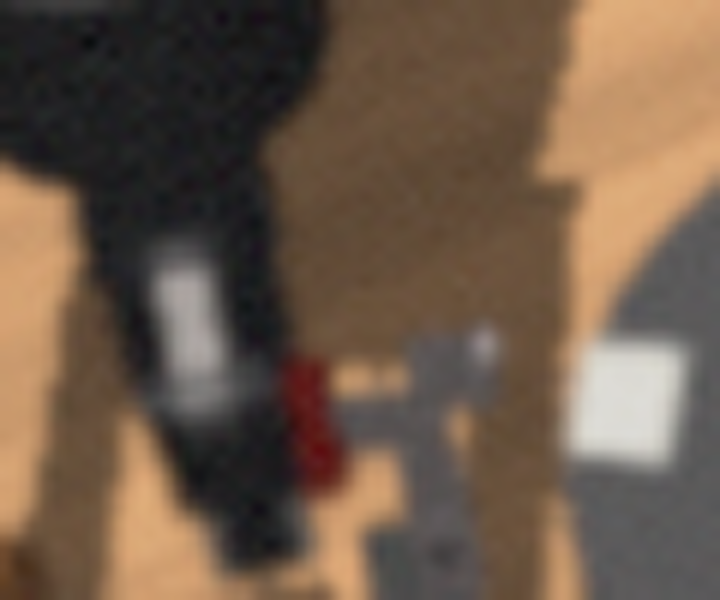

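The pawl is at about 1.4 rad and over centre. I'll release it, lift, and go to the knob.

Emit:
servo_tool:
  increments:
    - {"dx": 0, "dy": 0, "dz": 0, "turn": 0}
    - {"dx": 0, "dy": 0, "dz": 0, "turn": 0}
    - {"dx": 0, "dy": 0, "dz": 0, "turn": 0}
    - {"dx": 0, "dy": 0, "dz": 0, "turn": 0}
    - {"dx": 0, "dy": 0, "dz": 0, "turn": 0}
    - {"dx": -0.008, "dy": 0, "dz": 0, "turn": 0}
    - {"dx": -0.012, "dy": 0, "dz": 0, "turn": 0}
    - {"dx": -0.014, "dy": 0, "dz": 0, "turn": 0}
  claw: -0.2

```text
clock: 39.2
tool_pos: [496.4, -175.6, 148.8]
tcp_rot: [0.25, 1.557, -0.249]
force: [0.5, 0.2, 0.4]
gripper_width: 51.3
```

Emit:
servo_tool:
  increments:
    - {"dx": -0.014, "dy": 0, "dz": 0, "turn": 0}
    - {"dx": -0.012, "dy": 0.028, "dz": 0.009, "turn": 0}
    - {"dx": -0.01, "dy": 0.034, "dz": 0.0107, "turn": 0}
    - {"dx": 0, "dy": 0.034, "dz": 0.0107, "turn": 0}
    - {"dx": 0, "dy": 0.034, "dz": 0.0107, "turn": 0}
    - {"dx": 0, "dy": 0.034, "dz": 0.0107, "turn": 0}
    - {"dx": 0, "dy": 0.034, "dz": 0.0107, "turn": 0}
    - {"dx": 0, "dy": 0.0335, "dz": 0.0102, "turn": 0}

```text
clock: 39.87
tool_pos: [639.4, 23.0, 185.8]
tcp_rot: [0.249, 1.554, -0.25]
force: [0.1, -0.6, 0.7]
gripper_width: 50.8
```

Emit:
servo_tool:
  increments:
    - {"dx": 0, "dy": 0, "dz": 0, "turn": 0.12}
    - {"dx": 0, "dy": 0, "dz": 0, "turn": 0.12}
    - {"dx": 0, "dy": 0, "dz": 0, "turn": 0.12}
    - {"dx": 0, "dy": 0, "dz": 0, "turn": 0.12}
    - {"dx": 0, "dy": 0, "dz": 0, "turn": 0.12}
    - {"dx": 0, "dy": 0, "dz": 0, "turn": 0.12}
    - {"dx": 0, "dy": 0, "dz": 0, "turn": 0.12}
    - {"dx": 0, "dy": 0, "dz": 0, "turn": 0.12}

```text
clock: 40.53
tool_pos: [638.5, 21.3, 185.6]
tcp_rot: [0.996, 1.33, -0.995]
force: [-0.2, 0.4, -0.5]
gripper_width: 51.3
```

```bash
python3 -c "
from m import *
s,M=st()
print(totool(M,np.array([639,21.2,104])-s['tool_pos']))
S=crop('scene','s29.png',(110,110,310,260),4)
"
```

```text
t 40.53 pos [638.5  21.3 185.6] x [ 0.001 -0.    -1.   ] azz -73.57 F [-0.15  0.38 -0.46] M [ 0.05 -0.    0.  ] w 51.3
[81.6  0.3  0.2]
```

View pics/s29.png

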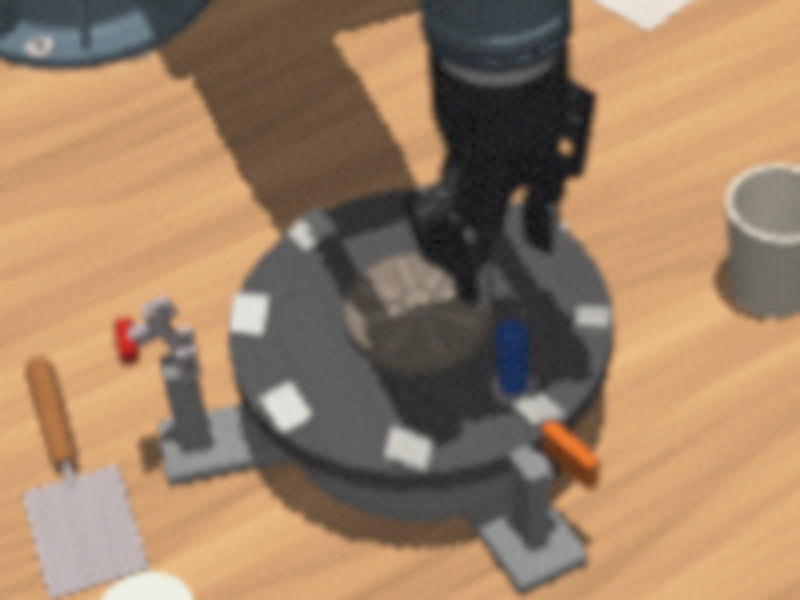

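The pawl is folded back, bar at (141,195) px. I'll descend on the knob.

Emit:
servo_tool:
  increments:
    - {"dx": 0.013, "dy": 0, "dz": 0, "turn": 0.07}
    - {"dx": 0.013, "dy": 0, "dz": 0, "turn": 0}
    - {"dx": 0.013, "dy": 0, "dz": 0, "turn": 0}
    - {"dx": 0.013, "dy": 0, "dz": 0, "turn": 0}
    - {"dx": 0.011, "dy": 0, "dz": 0, "turn": 0}
    - {"dx": 0.009, "dy": 0, "dz": 0, "turn": 0}
    - {"dx": 0.006, "dy": 0, "dz": 0, "turn": 0}
    - {"dx": 0.003, "dy": 0, "dz": 0, "turn": 0}

```text
clock: 41.25
tool_pos: [637.5, 21.6, 101.5]
tcp_rot: [1.043, 1.308, -1.044]
force: [0.2, 0.2, 0.3]
gripper_width: 51.2
```

Emit:
servo_tool:
  increments:
    - {"dx": 0, "dy": 0, "dz": 0, "turn": 0}
    - {"dx": 0, "dy": 0, "dz": 0, "turn": 0}
    - {"dx": 0, "dy": 0, "dz": 0, "turn": 0}
    - {"dx": 0, "dy": 0, "dz": 0, "turn": 0}
    - {"dx": 0, "dy": 0, "dz": 0, "turn": 0}
    - {"dx": 0, "dy": 0, "dz": 0, "turn": 0}
    - {"dx": 0, "dy": 0, "dz": 0, "turn": 0}
    - {"dx": 0, "dy": 0, "dz": 0, "turn": 0}
  claw: 0.6

```text
clock: 41.92
tool_pos: [638.6, 21.5, 103.8]
tcp_rot: [1.044, 1.305, -1.043]
force: [-0.9, 0.5, 5.4]
gripper_width: 18.4
```

```bash
python3 -c "
from m import *
wh()
"
```

```text
t 41.92 pos [638.6  21.5 103.8] x [ 0.001 -0.    -1.   ] azz -77.23 F [-0.89  0.46  5.36] M [ 0.15  0.18 -0.06] w 18.4
r 84.6 az 12.5 turned 1.339 Ftan -0.64 Frad -0.77
```

The tool reads 1.339 rad turned, against contact at about 1.366, so the wheel did rebound by about 0.03 rad. I'll press again.

Emit:
servo_tool:
  increments:
    - {"dx": 0, "dy": 0, "dz": 0.0005, "turn": 0.006}
    - {"dx": 0, "dy": 0, "dz": 0.0005, "turn": 0.006}
    - {"dx": 0, "dy": 0, "dz": 0.0005, "turn": 0.006}
    - {"dx": 0, "dy": 0, "dz": 0.0005, "turn": 0.006}
    - {"dx": 0, "dy": 0, "dz": 0.0005, "turn": 0.006}
    - {"dx": 0, "dy": 0, "dz": 0, "turn": 0}
    - {"dx": 0, "dy": 0, "dz": 0, "turn": 0}
    - {"dx": 0, "dy": 0, "dz": 0, "turn": 0}

```text
clock: 42.58
tool_pos: [639.1, 19.2, 103.8]
tcp_rot: [1.067, 1.293, -1.065]
force: [-1.0, 0.7, 6.0]
gripper_width: 18.7
```

```bash
python3 -c "
from m import *
wh()
"
```

```text
t 42.58 pos [639.1  19.2 103.8] x [ 0.001  0.    -1.   ] azz -78.95 F [-1.04  0.68  6.02] M [ 0.21  0.19 -0.05] w 18.7
r 84.6 az 10.9 turned 1.366 Ftan -0.87 Frad -0.89
```

Emit:
servo_tool:
  increments:
    - {"dx": 0, "dy": 0, "dz": 0.0005, "turn": 0.005}
    - {"dx": 0, "dy": 0, "dz": 0.0005, "turn": 0.005}
    - {"dx": 0, "dy": 0, "dz": 0.0005, "turn": 0}
    - {"dx": 0, "dy": 0, "dz": 0.0003, "turn": 0}
    - {"dx": 0, "dy": 0, "dz": 0, "turn": 0}
    - {"dx": 0, "dy": 0, "dz": 0, "turn": 0}
    - {"dx": 0, "dy": 0, "dz": 0, "turn": 0}
    - {"dx": 0, "dy": 0, "dz": 0, "turn": 0}

```text
clock: 43.25
tool_pos: [639.2, 18.5, 103.8]
tcp_rot: [1.075, 1.291, -1.072]
force: [-1.9, 4.6, 5.7]
gripper_width: 18.6
```

```bash
python3 -c "
from m import *
wh()
"
```

```text
t 43.25 pos [639.2  18.5 103.8] x [ 0.001  0.001 -1.   ] azz -79.5 F [-1.85  4.63  5.74] M [ 0.74  0.31 -0.05] w 18.6
r 84.6 az 10.4 turned 1.375 Ftan -4.89 Frad -0.98
```

Emit:
servo_tool:
  increments:
    - {"dx": 0, "dy": 0, "dz": 0.0004, "turn": 0}
    - {"dx": 0, "dy": 0, "dz": 0.0004, "turn": 0}
    - {"dx": 0, "dy": 0, "dz": 0.0004, "turn": 0}
    - {"dx": 0, "dy": 0, "dz": 0.0002, "turn": 0}
    - {"dx": 0, "dy": 0, "dz": 0, "turn": 0}
    - {"dx": 0, "dy": 0, "dz": 0, "turn": 0}
    - {"dx": 0, "dy": 0, "dz": 0, "turn": 0}
    - {"dx": 0, "dy": 0, "dz": 0, "turn": 0}

```text
clock: 43.92
tool_pos: [639.3, 18.1, 103.8]
tcp_rot: [1.075, 1.292, -1.071]
force: [-1.6, 8.6, 7.2]
gripper_width: 18.8
```

```bash
python3 -c "
from m import *
wh()
"
```

```text
t 43.92 pos [639.3  18.1 103.8] x [ 0.     0.003 -1.   ] azz -79.49 F [-1.64  8.58  7.23] M [ 1.12  0.32 -0.13] w 18.8
r 84.6 az 10.1 turned 1.38 Ftan -8.73 Frad -0.1
```

The force at the knob is about 8.7 N, so about 4 N at the buffer. Now I'll ease off slowly so the wheel doesn't spring back on release.

Emit:
servo_tool:
  increments:
    - {"dx": 0, "dy": 0, "dz": -0.0005, "turn": 0}
    - {"dx": 0, "dy": 0, "dz": -0.0005, "turn": 0}
    - {"dx": 0, "dy": 0, "dz": -0.0005, "turn": 0}
    - {"dx": 0, "dy": 0, "dz": -0.0005, "turn": 0}
    - {"dx": 0, "dy": 0, "dz": -0.0004, "turn": 0}
    - {"dx": 0, "dy": 0, "dz": 0, "turn": 0}
    - {"dx": 0, "dy": 0, "dz": 0, "turn": 0}
    - {"dx": 0, "dy": 0, "dz": 0, "turn": 0}

```text
clock: 44.58
tool_pos: [639.2, 18.7, 103.8]
tcp_rot: [1.074, 1.29, -1.072]
force: [-1.2, 3.3, 6.3]
gripper_width: 19.1
```

```bash
python3 -c "
from m import *
wh()
"
```

```text
t 44.58 pos [639.2  18.7 103.8] x [ 0.001  0.    -1.   ] azz -79.49 F [-1.24  3.28  6.28] M [0.32 0.19 0.11] w 19.1
r 84.6 az 10.6 turned 1.372 Ftan -3.45 Frad -0.62
```

Emit:
servo_tool:
  increments:
    - {"dx": 0, "dy": 0, "dz": -0.0003, "turn": 0}
    - {"dx": 0, "dy": 0, "dz": -0.0003, "turn": 0}
    - {"dx": 0, "dy": 0, "dz": 0, "turn": 0}
    - {"dx": 0, "dy": 0, "dz": 0, "turn": 0}
    - {"dx": 0, "dy": 0, "dz": 0, "turn": 0}
    - {"dx": 0, "dy": 0, "dz": 0, "turn": 0}
    - {"dx": 0, "dy": 0, "dz": 0, "turn": 0}
    - {"dx": 0, "dy": 0, "dz": 0, "turn": 0}

```text
clock: 45.25
tool_pos: [639.2, 18.9, 103.8]
tcp_rot: [1.073, 1.289, -1.072]
force: [-1.5, 0.8, 5.5]
gripper_width: 18.6
```

```bash
python3 -c "
from m import *
wh()
"
```

```text
t 45.25 pos [639.2  18.9 103.8] x [ 0.001 -0.    -1.   ] azz -79.5 F [-1.46  0.83  5.55] M [0.14 0.17 0.23] w 18.6
r 84.6 az 10.7 turned 1.37 Ftan -1.08 Frad -1.28
```

Emit:
servo_tool:
  increments:
    - {"dx": 0, "dy": 0, "dz": -0.0001, "turn": -0.004}
    - {"dx": 0, "dy": 0, "dz": -0.0001, "turn": -0.004}
    - {"dx": 0, "dy": 0, "dz": 0, "turn": 0}
    - {"dx": 0, "dy": 0, "dz": 0, "turn": 0}
    - {"dx": 0, "dy": 0, "dz": 0, "turn": 0}
    - {"dx": 0, "dy": 0, "dz": 0, "turn": 0}
    - {"dx": 0, "dy": 0, "dz": 0, "turn": 0}
    - {"dx": 0, "dy": 0, "dz": 0, "turn": 0}

```text
clock: 45.92
tool_pos: [639.1, 19.1, 103.8]
tcp_rot: [1.068, 1.293, -1.067]
force: [-0.6, 2.0, 5.8]
gripper_width: 18.5
```

```bash
python3 -c "
from m import *
wh()
"
```

```text
t 45.92 pos [639.1  19.1 103.8] x [ 0.001 -0.    -1.   ] azz -79.05 F [-0.56  1.99  5.79] M [0.2  0.22 0.03] w 18.5
r 84.7 az 10.9 turned 1.367 Ftan -2.06 Frad -0.17
```

Emit:
servo_tool:
  increments:
    - {"dx": 0, "dy": 0, "dz": -0.0002, "turn": 0}
    - {"dx": 0, "dy": 0, "dz": -0.0002, "turn": 0}
    - {"dx": 0, "dy": 0, "dz": 0, "turn": 0}
    - {"dx": 0, "dy": 0, "dz": 0, "turn": 0}
    - {"dx": 0, "dy": 0, "dz": 0, "turn": 0}
    - {"dx": 0, "dy": 0, "dz": 0, "turn": 0}
    - {"dx": 0, "dy": 0, "dz": 0, "turn": 0}
    - {"dx": 0, "dy": 0, "dz": 0, "turn": 0}

```text
clock: 46.58
tool_pos: [639.1, 19.2, 103.8]
tcp_rot: [1.068, 1.292, -1.067]
force: [-1.2, 0.1, 6.1]
gripper_width: 18.5
```

```bash
python3 -c "
from m import *
wh()
"
```

```text
t 46.58 pos [639.1  19.2 103.8] x [ 0.001 -0.    -1.   ] azz -79.06 F [-1.24  0.12  6.14] M [-0.02  0.14  0.1 ] w 18.5
r 84.6 az 10.9 turned 1.366 Ftan -0.35 Frad -1.19
```

Emit:
servo_tool:
  increments:
    - {"dx": 0, "dy": 0, "dz": 0, "turn": 0}
    - {"dx": 0, "dy": 0, "dz": 0, "turn": 0}
    - {"dx": 0, "dy": 0, "dz": 0, "turn": 0}
    - {"dx": 0, "dy": 0, "dz": 0, "turn": 0}
    - {"dx": 0, "dy": 0, "dz": 0, "turn": 0}
    - {"dx": -0.008, "dy": 0, "dz": 0, "turn": 0}
    - {"dx": -0.012, "dy": 0, "dz": 0, "turn": 0}
    - {"dx": -0.014, "dy": 0, "dz": 0, "turn": 0}
  claw: -0.2

```text
clock: 47.25
tool_pos: [638.3, 19.4, 137.7]
tcp_rot: [1.067, 1.294, -1.068]
force: [-0.2, -0.5, 0.2]
gripper_width: 51.0
```

Emit:
servo_tool:
  increments:
    - {"dx": -0.014, "dy": 0, "dz": 0, "turn": 0}
    - {"dx": -0.014, "dy": 0, "dz": 0, "turn": -0.12}
    - {"dx": -0.014, "dy": 0, "dz": 0, "turn": -0.12}
    - {"dx": -0.006, "dy": 0, "dz": 0, "turn": -0.12}
    - {"dx": 0, "dy": 0, "dz": 0, "turn": -0.12}
    - {"dx": 0, "dy": 0, "dz": 0, "turn": -0.12}
    - {"dx": 0, "dy": 0, "dz": 0, "turn": -0.12}
    - {"dx": 0, "dy": 0, "dz": 0, "turn": -0.12}

```text
clock: 47.92
tool_pos: [639.3, 19.3, 187.3]
tcp_rot: [0.419, 1.527, -0.418]
force: [0.5, 0.3, 0.4]
gripper_width: 51.1
```

Emit:
servo_tool:
  increments:
    - {"dx": 0, "dy": 0, "dz": 0, "turn": -0.11}
    - {"dx": 0, "dy": 0, "dz": 0, "turn": -0.112}
    - {"dx": 0, "dy": -0.038, "dz": -0.012, "turn": 0}
    - {"dx": 0, "dy": -0.038, "dz": -0.0125, "turn": 0}
    - {"dx": 0, "dy": -0.038, "dz": -0.0125, "turn": 0}
    - {"dx": 0, "dy": -0.038, "dz": -0.0125, "turn": 0}
    - {"dx": 0, "dy": -0.038, "dz": -0.012, "turn": 0}
    - {"dx": 0, "dy": -0.038, "dz": -0.012, "turn": 0}

```text
clock: 48.58
tool_pos: [496.9, -175.7, 187.1]
tcp_rot: [0.248, 1.554, -0.25]
force: [1.0, -0.8, -0.2]
gripper_width: 50.8
```

```bash
python3 -c "
from m import *
s,M=st()
print(totool(M,np.array([498,-174.5,101])-s['tool_pos']))
T=crop('top','t30.png',(255,130,305,170),15)
a=blob(T['color'],'blue',(255,155,290,185));p=atz(T,a[0],137);d=p[:2]-c0;print(p,np.degrees(np.arctan2(d[1],d[0])))
"
```

```text
t 48.58 pos [ 496.9 -175.7  187.1] x [ 0.003 -0.002 -1.   ] azz -18.19 F [ 1.05 -0.82 -0.2 ] M [-0.07  0.03 -0.03] w 50.8
[86.1  1.5  0.4]
[639.47997337  19.14305834 137.        ] 10.812185925142925
```

View pics/t30.png

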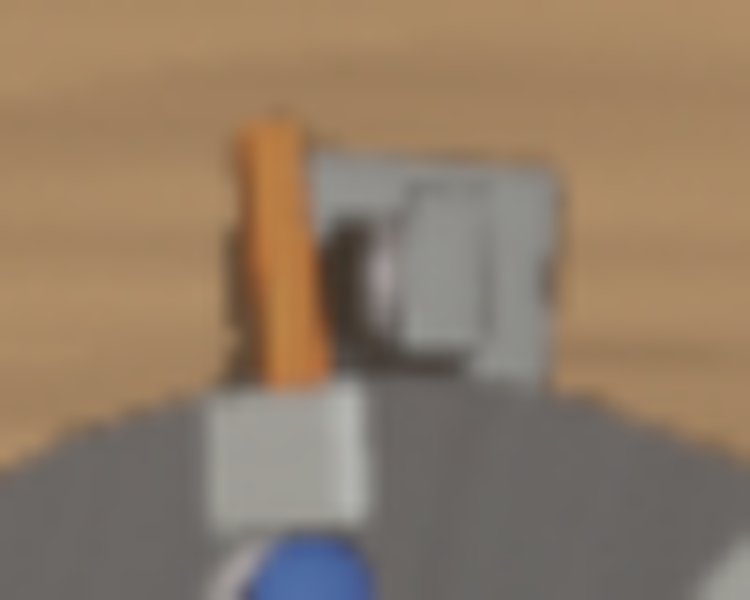

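This time the wheel stayed put. The knob azimuth is 10.8° (1.368 rad) and the lug face touches the black buffer at (276.5,148) px. Now I'll lower the pawl.

Emit:
servo_tool:
  increments:
    - {"dx": 0.013, "dy": 0, "dz": 0, "turn": 0}
    - {"dx": 0.013, "dy": 0, "dz": 0, "turn": 0}
    - {"dx": 0.013, "dy": 0, "dz": 0, "turn": 0}
    - {"dx": 0.013, "dy": 0, "dz": 0, "turn": 0}
    - {"dx": 0.012, "dy": 0, "dz": 0, "turn": 0}
    - {"dx": 0.01, "dy": 0, "dz": 0, "turn": 0}
    - {"dx": 0.007, "dy": 0, "dz": 0, "turn": 0}
    - {"dx": 0.004, "dy": 0, "dz": 0, "turn": 0}

```text
clock: 49.3
tool_pos: [497.4, -174.0, 99.4]
tcp_rot: [0.25, 1.557, -0.249]
force: [-0.4, -1.0, 0.8]
gripper_width: 51.2
```

Emit:
servo_tool:
  increments:
    - {"dx": 0, "dy": 0, "dz": 0, "turn": 0}
    - {"dx": 0, "dy": 0, "dz": 0, "turn": 0}
    - {"dx": 0, "dy": 0, "dz": 0, "turn": 0}
    - {"dx": 0, "dy": 0, "dz": 0, "turn": 0}
    - {"dx": 0, "dy": 0, "dz": 0, "turn": 0}
    - {"dx": 0, "dy": 0, "dz": 0, "turn": 0}
    - {"dx": 0, "dy": 0, "dz": 0, "turn": 0}
    - {"dx": 0, "dy": 0, "dz": 0, "turn": 0}
  claw: 0.25

```text
clock: 49.97
tool_pos: [497.6, -174.2, 100.1]
tcp_rot: [0.25, 1.556, -0.25]
force: [-0.1, -0.1, -0.1]
gripper_width: 32.1
```

```bash
python3 -c "
from m import *
s,M=st()
print(totool(M,np.array([498.3,-174.5,102.3])-s['tool_pos']))
S=crop('scene','s31.png',(120,155,180,205),12)
"
```

```text
t 49.97 pos [ 497.6 -174.2  100.1] x [ 0. -0. -1.] azz -18.22 F [-0.1  -0.08 -0.11] M [-0.    0.01 -0.02] w 32.1
[-2.2 -0.   0.8]
```

Same spot as last time, to within 2 mm. I'll raise 2 mm, grip and swing.

Emit:
servo_tool:
  increments:
    - {"dx": -0.001, "dy": 0, "dz": 0, "turn": 0}
    - {"dx": -0.001, "dy": 0, "dz": 0, "turn": 0}
    - {"dx": 0, "dy": 0, "dz": 0, "turn": 0}
    - {"dx": 0, "dy": 0, "dz": 0, "turn": 0}
    - {"dx": 0, "dy": 0, "dz": 0, "turn": 0}
    - {"dx": 0, "dy": 0, "dz": 0, "turn": 0}
    - {"dx": 0, "dy": 0, "dz": 0, "turn": 0}
    - {"dx": 0, "dy": 0, "dz": 0, "turn": 0}
  claw: 0.4

```text
clock: 50.68
tool_pos: [498.0, -173.8, 101.5]
tcp_rot: [0.25, 1.555, -0.249]
force: [6.4, 1.6, -7.7]
gripper_width: 28.4
```

Emit:
servo_tool:
  increments:
    - {"dx": -0.0033, "dy": 0.0022, "dz": 0, "turn": 0}
    - {"dx": -0.0031, "dy": 0.0025, "dz": 0, "turn": 0}
    - {"dx": -0.0028, "dy": 0.0028, "dz": 0, "turn": 0}
    - {"dx": -0.0025, "dy": 0.0031, "dz": 0, "turn": 0}
    - {"dx": -0.0022, "dy": 0.0033, "dz": 0, "turn": 0}
    - {"dx": -0.0019, "dy": 0.0035, "dz": 0, "turn": 0}
    - {"dx": -0.0015, "dy": 0.0037, "dz": 0, "turn": 0}
    - {"dx": -0.0011, "dy": 0.0038, "dz": 0, "turn": 0}

```text
clock: 51.35
tool_pos: [505.0, -152.6, 120.1]
tcp_rot: [0.246, 1.556, -0.253]
force: [0.4, -9.8, -5.7]
gripper_width: 28.8
```

Emit:
servo_tool:
  increments:
    - {"dx": -0.0008, "dy": 0.0039, "dz": 0, "turn": 0}
    - {"dx": -0.0004, "dy": 0.004, "dz": 0, "turn": 0}
    - {"dx": 0, "dy": 0.004, "dz": 0, "turn": 0}
    - {"dx": 0.0004, "dy": 0.0039, "dz": 0, "turn": 0}
    - {"dx": 0.0006, "dy": 0.0039, "dz": 0, "turn": 0}
    - {"dx": 0, "dy": 0, "dz": 0, "turn": 0}
    - {"dx": 0, "dy": 0, "dz": 0, "turn": 0}
    - {"dx": 0, "dy": 0, "dz": 0, "turn": 0}

```text
clock: 52.02
tool_pos: [511.1, -134.1, 121.6]
tcp_rot: [0.246, 1.556, -0.253]
force: [-4.1, -6.8, 4.7]
gripper_width: 28.4
```

```bash
python3 -c "
from m import *
s,M=st()
S=crop('scene','s32.png',(120,155,180,205),12)
"
```

```text
t 52.02 pos [ 511.1 -134.1  121.6] x [-0.001 -0.004 -1.   ] azz -18.2 F [-4.08 -6.77  4.66] M [-1.42  0.82  0.01] w 28.4
```

View pics/s32.png

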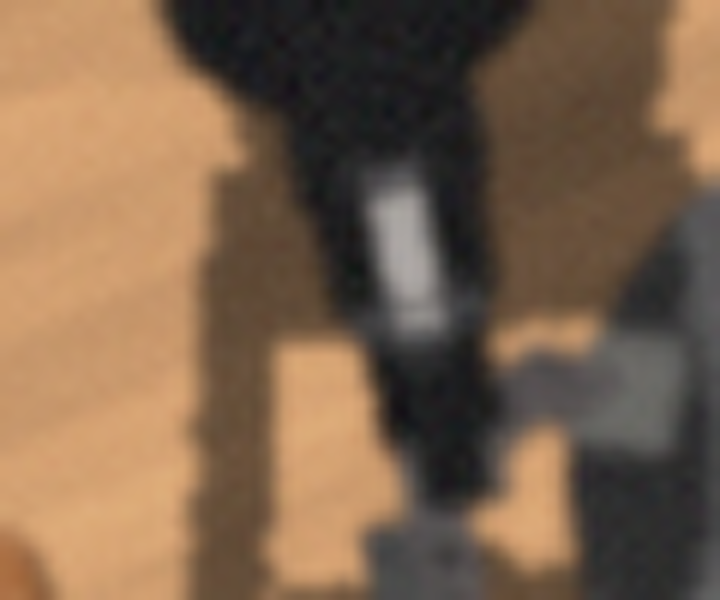

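The pawl follows as before, at about 0.75 rad with its tip at (167,187) px. I'll repeat the proven steps.

Emit:
servo_tool:
  increments:
    - {"dx": 0.0004, "dy": 0.0038, "dz": 0, "turn": 0}
    - {"dx": 0.0008, "dy": 0.0038, "dz": 0, "turn": 0}
    - {"dx": 0.0012, "dy": 0.0037, "dz": 0, "turn": 0}
    - {"dx": 0.0016, "dy": 0.0036, "dz": 0, "turn": 0}
    - {"dx": 0.002, "dy": 0.0033, "dz": 0, "turn": 0}
    - {"dx": 0.0023, "dy": 0.0032, "dz": 0, "turn": 0}
    - {"dx": 0, "dy": 0, "dz": 0, "turn": 0}
    - {"dx": 0, "dy": 0, "dz": 0, "turn": 0}

```text
clock: 52.73
tool_pos: [518.2, -112.7, 113.2]
tcp_rot: [0.247, 1.556, -0.251]
force: [-3.4, -2.5, 5.5]
gripper_width: 28.5
```

Emit:
servo_tool:
  increments:
    - {"dx": 0.0026, "dy": 0.003, "dz": 0, "turn": 0}
    - {"dx": 0, "dy": 0, "dz": 0, "turn": 0}
    - {"dx": 0, "dy": 0, "dz": 0, "turn": 0}
    - {"dx": 0, "dy": 0, "dz": 0, "turn": 0}
    - {"dx": 0, "dy": 0, "dz": 0, "turn": 0}
    - {"dx": 0, "dy": 0, "dz": 0, "turn": 0}
    - {"dx": 0, "dy": 0, "dz": 0, "turn": 0}
    - {"dx": 0, "dy": 0, "dz": 0, "turn": 0}

```text
clock: 53.4
tool_pos: [519.1, -109.8, 110.9]
tcp_rot: [0.247, 1.556, -0.251]
force: [-3.9, -2.9, 6.8]
gripper_width: 28.1
```

Emit:
servo_tool:
  increments:
    - {"dx": 0, "dy": 0, "dz": 0, "turn": 0}
    - {"dx": 0, "dy": 0, "dz": 0, "turn": 0}
    - {"dx": 0, "dy": 0, "dz": 0, "turn": 0}
    - {"dx": 0, "dy": 0, "dz": 0, "turn": 0}
    - {"dx": 0, "dy": 0, "dz": 0, "turn": 0}
    - {"dx": 0, "dy": 0, "dz": 0, "turn": 0}
    - {"dx": -0.005, "dy": 0, "dz": 0, "turn": 0}
    - {"dx": -0.01, "dy": 0, "dz": 0, "turn": 0}
  claw: -0.2

```text
clock: 54.07
tool_pos: [518.1, -108.2, 124.0]
tcp_rot: [0.25, 1.559, -0.249]
force: [-0.2, 0.5, -0.8]
gripper_width: 51.1
```

Emit:
servo_tool:
  increments:
    - {"dx": -0.012, "dy": 0, "dz": 0, "turn": 0}
    - {"dx": -0.015, "dy": 0, "dz": 0, "turn": 0}
    - {"dx": -0.015, "dy": 0, "dz": 0, "turn": 0}
    - {"dx": -0.015, "dy": 0, "dz": 0, "turn": 0}
    - {"dx": -0.015, "dy": -0.01, "dz": 0, "turn": 0}
    - {"dx": -0.01, "dy": -0.03, "dz": -0.01, "turn": 0}
    - {"dx": 0, "dy": -0.03, "dz": -0.01, "turn": 0}
    - {"dx": 0, "dy": -0.03, "dz": -0.01, "turn": 0}

```text
clock: 54.73
tool_pos: [459.6, -195.3, 209.4]
tcp_rot: [0.247, 1.553, -0.25]
force: [0.6, -0.4, -0.8]
gripper_width: 51.3
```

Emit:
servo_tool:
  increments:
    - {"dx": 0, "dy": -0.03, "dz": -0.02, "turn": 0}
    - {"dx": 0, "dy": -0.03, "dz": -0.02, "turn": 0}
    - {"dx": 0, "dy": -0.03, "dz": -0.02, "turn": 0}
    - {"dx": 0, "dy": -0.02, "dz": -0.02, "turn": 0}
    - {"dx": 0, "dy": 0, "dz": 0, "turn": 0}
    - {"dx": 0, "dy": 0, "dz": 0, "turn": 0}
    - {"dx": 0, "dy": 0, "dz": 0, "turn": 0}
    - {"dx": 0, "dy": 0, "dz": 0, "turn": 0}

```text
clock: 55.4
tool_pos: [349.8, -273.5, 207.4]
tcp_rot: [0.248, 1.555, -0.249]
force: [-0.1, -0.3, -1.2]
gripper_width: 51.4
```

```bash
python3 -c "
from m import *
s,M=st()
S=crop('scene','s33.png',(100,120,310,280),3.8)
T=crop('top','t33.png',(240,130,400,250),5)
b=blob(S['color'],'red',(150,175,180,200));print(b and b[:2], proj(S,barpos(0)),proj(S,barpos(.1)))
a=blob(T['color'],'red',(320,210,345,240));print(a and a[:2]); 
if a and b: print(tri([ray(T,a[0]),ray(S,b[0])]))
a=blob(T['color'],'blue',(255,155,290,185));p=atz(T,a[0],137);d=p[:2]-c0;print(p,np.degrees(np.arctan2(d[1],d[0])))
"
```

```text
t 55.4 pos [ 349.8 -273.5  207.4] x [ 0.001 -0.001 -1.   ] azz -18.16 F [-0.12 -0.33 -1.15] M [-0.03 -0.03 -0.03] w 51.4
(array([166.26470588, 187.88235294]), array([164, 183,   5,  11,  34], dtype=int32)) [166.43483068 187.79483129] [165.18718574 187.23508327]
(array([330.34545455, 223.30909091]), array([327, 218,   8,  12,  55], dtype=int32))
(array([ 518.66283133, -110.74137893,  125.52240596]), [np.float64(0.05642850243007898), np.float64(0.05642850243009118)])
[639.37451476  19.35072982 137.        ] 10.963155044075664
```

View pics/s33.png

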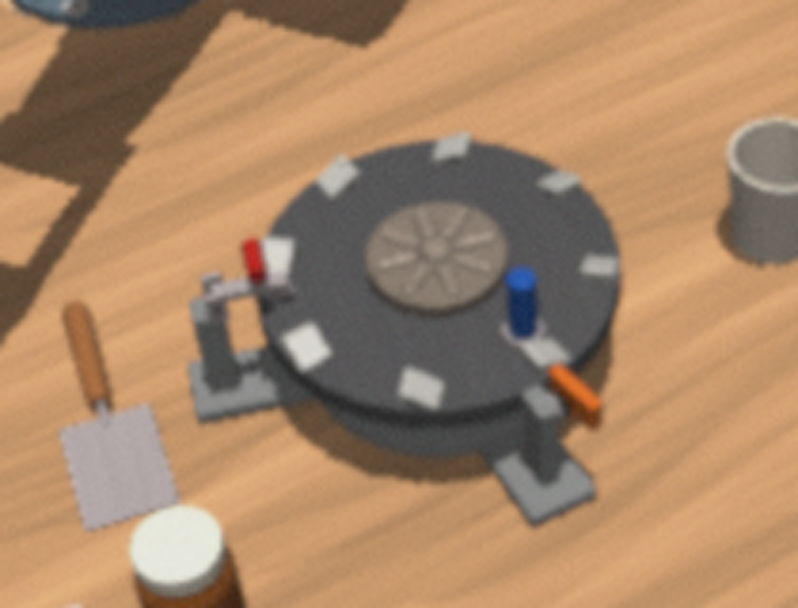

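View pics/t33.png

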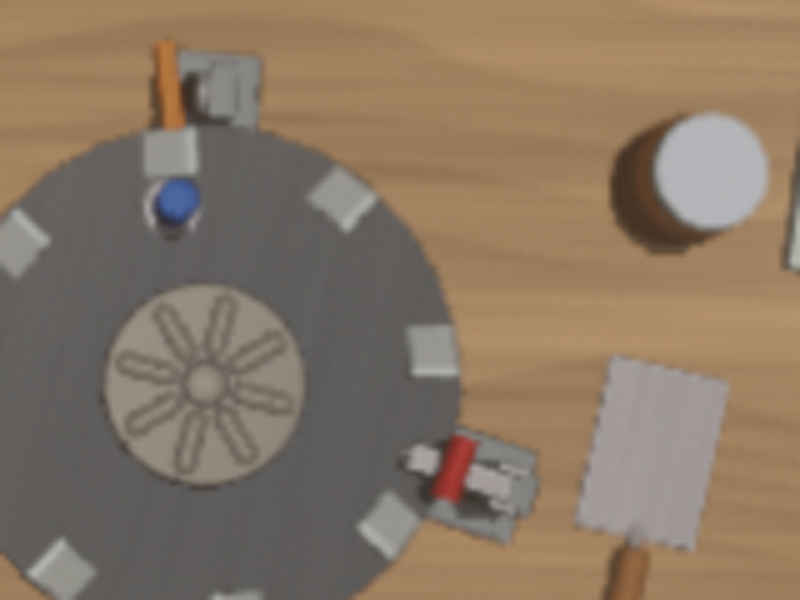

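The pawl is fully down and the knob azimuth is unchanged at 10.9°, so the lug still rests at the buffer. The jar, cup and spatula are where they started, and nothing touches the robot. I'm handing the job in.

```bash
python3 -c "
from plant import job,get_state
print(job.job_done(), get_state()['clock'])"
```

```text
the job is handed in; nothing more can be done
the job is handed in; nothing more can be done
```

The job is done and handed in, last clock reading 55.4 s. I folded the pawl back, turned the wheel clockwise by its knob until the lug pressed the buffer at roughly 4–5 N, and lowered the pawl.

**Rebound and second pass:** The last picture after that showed a gap of a few mm: the wheel had sprung back when I let go of the knob. So I folded the pawl open again and pressed again, with about 8.7 N at the knob (about 4 N on the buffer). This time I eased off slowly before letting go, then lowered the pawl.

**Last checks:**
- **Pawl:** the red bar is back on its starting position in both views, so the pawl is fully down, about 0.1 rad off the notch centre and within its play.
- **Lug:** the wheel held its angle after the second release (knob at 10.9°, against 10.9° when I let go). The lug touches the buffer in the overhead view.
- **Other things:** the jar, cup and spatula look unmoved in the pictures.

**Less certain:**
- After the final release, bearing friction can hold only about 1–1.5 N on the buffer. I judged that contact from the picture and the knob angle, not from a force reading.
- The force readings carried about 1–2 N of offset, so the press forces are approximate.
- The pawl bar slipped several mm in the pads each time I lifted it, and I watched it by camera.

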